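Put the ravioli cutters away in the kit drawer

ROBOT

A 7-joint arm with a two-finger parallel gripper is mounted at the origin on the work surface. World frame = base frame: x ahead of the robot, y to its left, z up, the work surface at z = 0. Lengths are in m, angles in rad, forces in N, time in s.
With the tool pointing down it reaches from about 0.425 to 1.025 m from the base axis. Payload 9.4 kg.
Tool frame: the origin (TCP) lies between the finger pads; the fingertips stand 11 mm ahead of it and the grasp point (between the pads) lies 8 mm behind it; z points along the fingers, y is the line along which they close (so a half turn about z gives the same grasp; the last joint's range is limited). The gripper opens to 93 mm and grips with 3 to 60 N. Pads are 15 mm wide; open, the fingers measure 128 mm over their backs; the gripper's body (75 mm by 188 mm) begins 65 mm behind the grasp point.
Start: joints at [-1.263, 0.599, -0.003, 1.599, 0.002, 0.943, -0.08], TCP at [0.272, 0.672, 0.23] pointing down, gripper open.
Joint ranges: [-2.57, 2.57], [-0.35, 1.97], [-1.29, 1.29], [0.11, 2.56], [-1.05, 4.19], [0.11, 1.86], [-2.63, 2.63]. Speed limits (rad/s): [2.22, 2.22, 3.01, 3.01, 3.14, 3.14, 3.14].

INTERFACE

Orientations are given as [roll, pitch, yaw] about the fixed x, y, z axes, in that order (R = Rz(yaw) Ry(pitch) Rx(roll)).
In Python, from workcell import robot gives the robot as it stands. The module is installed in compiled form; this text tells all that it offers.
- The arm moves only by the tool play_rows, never from a script. Its argument "plan" is a list of rows, each an object with "hand": the closure, from 0 (fully open) to 1 (shut); "delta_pos": the shift along the tool's x, y, z in units of 50 mm (1.0 is 50 mm), a list of three; "rotation": the turn, a rotation vector about the tool's x, y, z in units of 8 degrees (1.0 is 8 degrees), a list of three. In form: [{"hand": hand, "delta_pos": [tx, ty, tz], "rotation": [wx, wy, wz]}, ...]. A call has 1 to 5 rows; each row is the pose to reach, as a shift and turn from the pose commanded when the call began, along the tool's axes at that moment; what a row does not reach only later rows make up. A row lasts 1/10 s, in which the tool goes at most 50 mm and 8.59 degrees, less where a joint would pass 70% of its speed; a pose out of reach is approached as far as the arm can. A call with a gripper value outside its range is refused whole. The fingers move at their own pace and stop on an object; the grip force is fixed at half the most. Time passes only in rows, so rows that repeat a pose let the fingers close. It gives the time, the measured TCP pose, the force, the opening and the grip force at its end, in the units of the state.
- robot.state(): the state, without advancing time (a new reading comes with each control period).
- robot.read_camera(name): name is "side" or "top" or "wrist"; returns the picture (400x640x3 uint8, blue, green, red); there is no depth.
- robot.get_calibration(name): a dict with "fx", "fy", "cx", "cy" (pixels), "T" (4x4, takes a point from camera to world coordinates); the wrist camera has in their place "T_tool_cam" (4x4, takes a point from camera to tool coordinates, whose origin is the TCP and whose axes are the flange's). Camera axes: x right, y down, z forward; pixel columns grow to the right and rows downward; lengths in m; the calibration is good to about 2 mm. A picture is of the moment at which its call begins: read the wrist's pose just before it. get_calibration takes no time and is no camera call.
- robot.hand_in(): hands the job in; it is judged then, once.
The state is a dict: "time": time; "joint_positions": joint angles; "joint_vel": joint speeds; "joint_efforts": joint torques, N m; "eef_pos": TCP position; "eef_rot": TCP orientation; "force": force on the tool from outside, world axes, zero at the start; "wrist_torque": the same for the moment, N m; "width": finger opening in m; "finger_force": force on a finger pad.
Only numpy, scipy, OpenCV 4.12 (cv2) and the standard library are available. Lean on these libraries where they do the work, as an engineer would, in place of code of your own. Each camera call takes 0.05 s, during which the arm holds its last target. There are 200 camera calls.

TASK

Put the ravioli cutters away: lift those drying on the hooks up and off, gather those standing on the bench, and seat each one upright and fully down in a recess of its own outline in the open kit drawer. When all are in, push the drawer fully home until its catch holds it, without slamming it. Leave everything else on the bench standing where it is.

Things in the scene. Friction and masses are not known exactly. Their poses are not given: they have to be found in the camera images.
- round_1: ravioli cutter, may be absent: brass head, round, 56 mm across, 30 mm high, 160 g; on it a steel strap handle, an arch 44 mm wide along y, 16 mm along x, 3 mm thick, its underside 60 and top 63 mm above the head's underside, open through along x. Origin: centre of the head's underside; z up when upright. Starts hanging on a hook of the stand, the rod passing under the arch along x.
- square_1: ravioli cutter, may be absent: brass head, square, 50 x 50 mm along x and y, 30 mm high, 160 g; on it a steel strap handle, an arch 44 mm wide along y, 16 mm along x, 3 mm thick, its underside 60 and top 63 mm above the head's underside, open through along x. Origin: centre of the head's underside; z up when upright. Starts hanging on a hook of the stand, the rod passing under the arch along x.
- round_2: ravioli cutter, may be absent: brass head, round, 56 mm across, 30 mm high, 160 g; on it a steel strap handle, an arch 44 mm wide along y, 16 mm along x, 3 mm thick, its underside 60 and top 63 mm above the head's underside, open through along x. Origin: centre of the head's underside; z up when upright. Starts standing on the bench, any yaw.
- round_3: ravioli cutter, may be absent: brass head, round, 56 mm across, 30 mm high, 160 g; on it a steel strap handle, an arch 44 mm wide along y, 16 mm along x, 3 mm thick, its underside 60 and top 63 mm above the head's underside, open through along x. Origin: centre of the head's underside; z up when upright. Starts standing on the bench, any yaw.
- square_3: ravioli cutter, may be absent: brass head, square, 50 x 50 mm along x and y, 30 mm high, 160 g; on it a steel strap handle, an arch 44 mm wide along y, 16 mm along x, 3 mm thick, its underside 60 and top 63 mm above the head's underside, open through along x. Origin: centre of the head's underside; z up when upright. Starts standing on the bench, any yaw.
- square_2: ravioli cutter, may be absent: brass head, square, 50 x 50 mm along x and y, 30 mm high, 160 g; on it a steel strap handle, an arch 44 mm wide along y, 16 mm along x, 3 mm thick, its underside 60 and top 63 mm above the head's underside, open through along x. Origin: centre of the head's underside; z up when upright. Starts standing on the bench, any yaw.
- chest: wooden kit chest fixed to the bench, 290 mm deep (x) x 360 wide (y) x 112 mm high, with one drawer; origin under its centre, x points from the drawer front into the chest: the drawer opens towards its -x. Place and yaw vary.
- drawer (a joint): drawer opening in m: 0 home, 0.215 fully out; starts well open. Friction 1.5 N; in the last 17 mm a sprung roller catch resists (push about 8 N in all), and from 6 mm open it snaps the drawer home and holds it. Front panel 15 mm thick, 356 wide, 6 to 100 mm above the bench, its face 145 mm before the chest's origin when home. Sides reach 66 mm above the bench, 316 mm apart inside.
- drawer_handle (a point): middle of the drawer's brass bar handle: a level bar 120 mm long along the chest's y axis, 11 mm thick, 35 mm in front of the drawer's front face and 67 mm above the bench; moves with the drawer.
- stand: drying stand fixed to the bench: dark wooden foot 100 x 130 x 16 mm, a steel post, a crossbar 154 mm long along its y axis at 182 mm, and two hooks. Origin: on the bench straight under the crossbar; the hooks point along its -x axis. The post (30 mm behind the crossbar) and the crossbar rise no higher than 190 mm.
- hook_left (a point): where a strap rests on the left hook (65 mm to the stand's +y side): top of a level rod 6 mm thick running along the stand's x from the crossbar (45 mm behind this point) to 29 mm before it, where it turns up; the upturned end reaches 38 mm before this point and 9 mm above it. Axes as the stand's.
- hook_right (a point): where a strap rests on the right hook (65 mm to the stand's -y side): top of a level rod 6 mm thick running along the stand's x from the crossbar (45 mm behind this point) to 29 mm before it, where it turns up; the upturned end reaches 38 mm before this point and 9 mm above it. Axes as the stand's.
- round_recess_0 (a point): centre of the floor of a round recess, 60 mm across, 12 mm deep, in the dark wooden insert of the drawer (front row, right (-y) column); axes as the chest's, moves with the drawer. Its floor is 26 mm above the bench, the insert's top 38 mm. Rows are 74 mm apart, columns 92 mm.
- square_recess_0 (a point): centre of the floor of a square recess, 54 x 54 mm with sides along the drawer's x and y, 12 mm deep, in the same insert (front row, middle column); axes as the chest's, moves with the drawer. Its floor is 26 mm above the bench.
- round_recess_1 (a point): centre of the floor of a round recess, 60 mm across, 12 mm deep, in the dark wooden insert of the drawer (front row, left (+y) column); axes as the chest's, moves with the drawer. Its floor is 26 mm above the bench, the insert's top 38 mm. Rows are 74 mm apart, columns 92 mm.
- square_recess_1 (a point): centre of the floor of a square recess, 54 x 54 mm with sides along the drawer's x and y, 12 mm deep, in the same insert (back row, right (-y) column); axes as the chest's, moves with the drawer. Its floor is 26 mm above the bench.
- round_recess_2 (a point): centre of the floor of a round recess, 60 mm across, 12 mm deep, in the dark wooden insert of the drawer (back row, middle column); axes as the chest's, moves with the drawer. Its floor is 26 mm above the bench, the insert's top 38 mm. Rows are 74 mm apart, columns 92 mm.
- square_recess_2 (a point): centre of the floor of a square recess, 54 x 54 mm with sides along the drawer's x and y, 12 mm deep, in the same insert (back row, left (+y) column); axes as the chest's, moves with the drawer. Its floor is 26 mm above the bench.
- jug: green ceramic jug, 125 mm across, 190 mm high, handle at its +y side. Not part of the job; origin at the centre of its underside.
- rolling_pin: wooden ravioli rolling pin with square pockets, lying along its x axis, 430 mm long, 50 mm thick. Not part of the job; origin at the centre of its underside.
- spider: steel spider (wire skimmer), 130 mm basket at its +x end, 415 mm long, lying. Not part of the job; origin at the centre of its underside.
- jar: lever-top glass jar, 96 mm across, 150 mm high. Not part of the job; origin at the centre of its underside.
- timer: white plastic kitchen timer with a red turning knob, 68 mm across, 44 mm high. Not part of the job; origin at the centre of its underside.
- dip_bowl: small blue ceramic bowl, 90 mm across, 35 mm high. Not part of the job; origin at the centre of its underside.
There are look-alikes about, which are no part of the job. Leave any blue look-alike of the round_1 alone.

How it is judged:
By the outcome, as a careful person would: the job done as asked, in the order asked, and still so for the second after the job is handed in, with the robot touching nothing.
Of round_1, square_1 only 1 to 2 are there at a start; the rules pass over those that are not, and their reading is None.
Of round_2, square_2, round_3, square_3 only 3 to 4 are there at a start; the rules pass over those that are not, and their reading is None.
At some moment in a run one of round_2, square_2, round_3, square_3 may be knocked a few centimetres aside while the robot is not near it.
Once in a run the grip may slacken for a moment while it holds something.
It also fails if it takes over 210 s, if anything falls off the work surface, if the arm or the gripper's body presses on something with over 40 N, if the wrist force passes 120 N, or if a joint passes its speed limit or range.

## Working session

There is one attempt and no reset: what is moved stays moved. The work goes in short steps, Python scripts to look and compute and a tool call to move; the robot and the scene stay as the last step left them, time stands still between calls to the robot, and variables do not carry over. Pictures are saved under pics/ and viewed, at most 14 in all, crops included, and the job is handed in when it is done.

Besides the shell and the picture viewer there is one more tool, called after "Call:" by a JSON object that holds its "fn" and its "kwargs", one argument or row to a line. play_rows: Moves the arm, as the interface text tells. Its arguments: {"type":"object","properties":{"plan":{"type":"array","items":{"type":"object","properties":{"hand":{"type":"number"},"delta_pos":{"type":"array","items":{"type":"number"}},"rotation":{"type":"array","items":{"type":"number"}}}}}},"required":["plan"]}

```bash
ls; mkdir -p pics
python3 - <<'E'
from workcell import robot
import cv2,numpy as np
np.set_printoptions(precision=4,suppress=True)
print(robot.state())
for n in("top","side","wrist"):
    cv2.imwrite(f"pics/{n}0.png",robot.read_camera(n)); print(n,robot.get_calibration(n))
E
```

```text
pics
{'time': 0.0, 'joint_positions': array([-1.2627,  0.6001, -0.0026,  1.6001,  0.0018,  0.9429, -0.0798]), 'joint_vel': array([ 0.0004, -0.0012,  0.0001,  0.0015, -0.0006,  0.0021,  0.0018]), 'joint_efforts': array([ -0.0009, -76.5057,   1.4972, -25.2363,  -0.0524,   0.0168,
         0.0001]), 'eef_pos': array([0.272 , 0.6715, 0.2288]), 'eef_rot': array([-3.14  ,  0.0001,  2.7569]), 'force': array([-0.0617, -0.4145, -0.0657]), 'wrist_torque': array([-0.0129, -0.0065,  0.0023]), 'finger_force': 0.0, 'width': 0.09314705198336805}
top {'fx': 519.331731993021, 'fy': 519.331731993021, 'cx': 316.2097339757261, 'cy': 200.11488416928043, 'T': array([[-0.0133, -0.9901,  0.1398,  0.3171],
       [-0.9999,  0.0121, -0.0095, -0.001 ],
       [ 0.0077, -0.1399, -0.9901,  1.8845],
       [ 0.    ,  0.    ,  0.    ,  1.    ]])}
side {'fx': 503.6429679945645, 'fy': 503.6429679945645, 'cx': 315.6241809625969, 'cy': 195.33355287052504, 'T': array([[ 0.9965, -0.0469,  0.069 ,  0.4109],
       [-0.0824, -0.686 ,  0.7229, -1.3   ],
       [ 0.0134, -0.7261, -0.6875,  1.3434],
       [ 0.    ,  0.    ,  0.    ,  1.    ]])}
wrist {'fx': 330.7467604052261, 'fy': 330.7467604052261, 'cx': 319.21270088059697, 'cy': 196.3307820186403, 'T_tool_cam': array([[-0.0005, -0.9635, -0.2678,  0.0743],
       [ 1.    , -0.0006,  0.0001, -0.0009],
       [-0.0003, -0.2678,  0.9635, -0.1548],
       [ 0.    ,  0.    ,  0.    ,  1.    ]])}
```

View pics/top0.png

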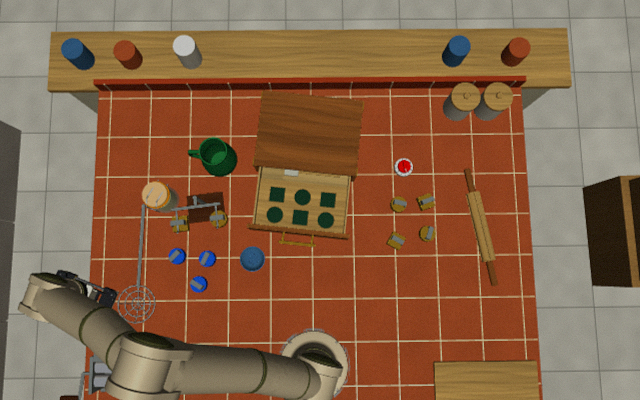

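View pics/side0.png

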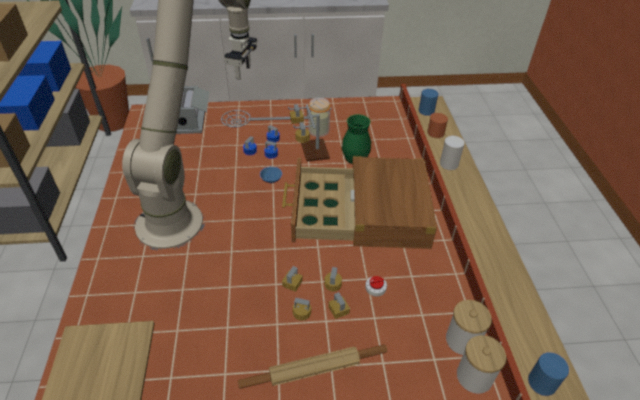

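The top view shows four bench cutters around (397–427, 200–240), two hanging at (179,224) and (218,217), and three blue look-alikes near (177–207, 257–284). The open drawer is at about (300,205). Next I'll enlarge these areas.

Run:
```python
import cv2,numpy as np
t=cv2.imread("pics/top0.png");s=cv2.imread("pics/side0.png")
r=lambda i,x,y,w,h,k:cv2.resize(i[y:y+h,x:x+w],None,fx=k,fy=k,interpolation=cv2.INTER_CUBIC)
a=np.hstack([r(t,140,170,100,75,4),r(t,375,180,100,75,4)])
b=np.hstack([r(s,270,90,100,75,4),r(s,270,255,100,75,4)])
cv2.imwrite("pics/c1.png",np.vstack([a,b]))
```

```text
(no output)
```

View pics/c1.png

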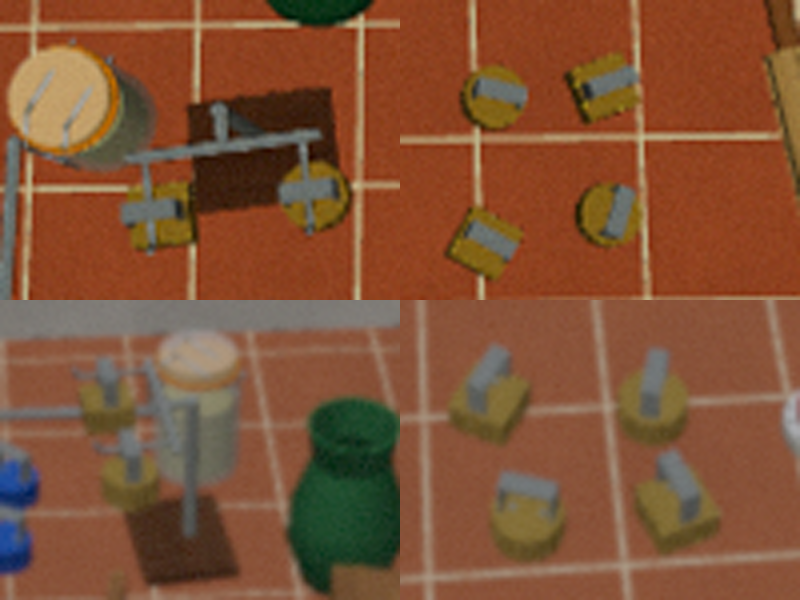

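The crops show a square (left) and a round (right) on the hooks. On the bench are rounds at (399,203) and (427,234) and squares at (426,201) and (397,240), so all six cutters are present. I'll get coarse positions first.

```bash
cat > h.py <<'E'
from workcell import robot
import cv2,numpy as np
from scipy.spatial.transform import Rotation as Ro
np.set_printoptions(precision=4,suppress=True)
def tool():
    s=robot.state(); T=np.eye(4); T[:3,:3]=Ro.from_euler('xyz',s['eef_rot']).as_matrix(); T[:3,3]=s['eef_pos']; return T
def grab(n,f=None):
    Tt=tool(); c=robot.get_calibration(n); im=robot.read_camera(n)
    if f: cv2.imwrite(f"pics/{f}.png",im)
    return im,c,(Tt@c['T_tool_cam'] if n=='wrist' else c['T'])
def ray(c,T,uv,z):
    uv=np.atleast_2d(np.float64(uv)); d=np.c_[(uv[:,0]-c['cx'])/c['fx'],(uv[:,1]-c['cy'])/c['fy'],np.ones(len(uv))]@T[:3,:3].T
    return T[:3,3]+d*((z-T[2,3])/d[:,2])[:,None]
def proj(c,T,p):
    q=(np.atleast_2d(p)-T[:3,3])@T[:3,:3]; return np.c_[q[:,0]/q[:,2]*c['fx']+c['cx'],q[:,1]/q[:,2]*c['fy']+c['cy']]
def go(p,yaw,cur=None):
    """delta (units) from current pose to pointing-down pose at p with tool yaw"""
    T=tool() if cur is None else cur
    G=np.eye(4);G[:3,:3]=Ro.from_euler('xyz',[np.pi,0,yaw]).as_matrix();G[:3,3]=p
    print('delta_pos',np.round(T[:3,:3].T@(G[:3,3]-T[:3,3])/.05,3),'rot',np.round(Ro.from_matrix(T[:3,:3].T@G[:3,:3]).as_rotvec(degrees=True)/8,3))
    return G
E
python3 - <<'E'
from h import *
c=robot.get_calibration("top")
def R(n,u,z): print(n,ray(c,c['T'],u,z).round(3).tolist())
R("bench",[(399,204),(426,201),(397,240),(427,234)],.03)
R("hang heads",[(179,224),(218,218)],.14); R("straps",[(178,222),(217.5,218)],.185)
R("blue",[(177,256),(207,258),(199,284)],.03)
R("recess",[(275,214),(300.5,217.5),(326,220),(278,194),(302,197.5),(327,200)],.038)
R("handle",[(281,242),(313,246)],.067)
R("chest",[(258,92),(362,102),(355,176)],.112)
R("jug",[(216,155)],.19);R("jar",[(155,193)],.15)
E
```

```text
bench [[0.561, -0.317, 0.03], [0.571, -0.415, 0.03], [0.432, -0.305, 0.03], [0.452, -0.414, 0.03]]
hang heads [[0.488, 0.445, 0.14], [0.507, 0.314, 0.14]]
straps [[0.49, 0.437, 0.185], [0.502, 0.308, 0.185]]
blue [[0.385, 0.477, 0.03], [0.377, 0.371, 0.03], [0.286, 0.398, 0.03]]
recess [[0.53, 0.129, 0.038], [0.516, 0.038, 0.038], [0.506, -0.053, 0.038], [0.602, 0.118, 0.038], [0.588, 0.032, 0.038], [0.578, -0.057, 0.038]]
handle [[0.428, 0.107, 0.067], [0.412, -0.005, 0.067]]
chest [[0.957, 0.183, 0.112], [0.917, -0.185, 0.112], [0.65, -0.154, 0.112]]
jug [[0.712, 0.315, 0.19]]
jar [[0.593, 0.526, 0.15]]
```

```bash
python3 -c "
from h import *
go([0.44,0.375,0.36],3.24)"
```

```text
delta_pos [-5.341 -4.241 -2.615] rot [-0.009 -0.001 -3.46 ]
```

Call:
{"fn": "play_rows", "kwargs": {
  "plan": [
    {"hand": 0, "delta_pos": [-0.9, -0.7, -0.5], "rotation": [0, 0, 0]},
    {"hand": 0, "delta_pos": [-1.4, -1.1, -1], "rotation": [0, 0, 0]},
    {"hand": 0, "delta_pos": [-2.0, -1.6, -1.3], "rotation": [0, 0, 0]},
    {"hand": 0, "delta_pos": [-2.7, -2.1, -1.3], "rotation": [0, 0, 0]},
    {"hand": 0, "delta_pos": [-2.7, -2.1, -1.3], "rotation": [0, 0, 0]}
  ]
}}

```text
time: 0.65
eef_pos: [0.3626, 0.5183, 0.2957]
eef_rot: [-3.141, 0.003, 2.749]
force: [-0.3, -0.3, 0.5]
width: 0.0927
finger_force: 0.0
```

Call:
{"fn": "play_rows", "kwargs": {
  "plan": [
    {"hand": 0, "delta_pos": [-0.7, -0.6, -0.5], "rotation": [0, 0, -0.8]},
    {"hand": 0, "delta_pos": [-1.4, -1.1, -1], "rotation": [0, 0, -1.7]},
    {"hand": 0, "delta_pos": [-2.0, -1.6, -1.3], "rotation": [0, 0, -2.5]},
    {"hand": 0, "delta_pos": [-2.65, -2.15, -1.3], "rotation": [0, 0, -3.46]},
    {"hand": 0, "delta_pos": [-2.65, -2.15, -1.3], "rotation": [0, 0, -3.46]}
  ]
}}

```text
time: 1.15
eef_pos: [0.4439, 0.3688, 0.3602]
eef_rot: [-3.14, 0.002, -3.046]
force: [0.7, -0.4, 0.3]
width: 0.0932
finger_force: 0.0
```

```bash
python3 -c "
from h import *
grab('wrist','w1')
s=robot.state();print(s['time'],s['joint_positions'],s['eef_pos'],s['eef_rot'])"
```

```text
1.2 [-0.746   0.2966 -0.0693  1.7789  0.0241  1.0668  0.8402] [0.442  0.3719 0.3598] [-3.141   0.0006 -3.0482]
```

View pics/w1.png

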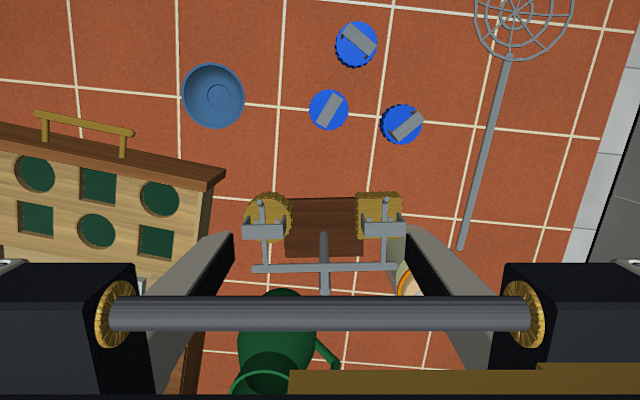

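The wrist view shows the hanging straps at about (262,231) and (383,228), with the hook tips at (261,203) and (386,200). The recesses are at lower left. I'll enlarge to measure.

Run:
```python
import cv2,numpy as np
w=cv2.imread("pics/w1.png")
a=cv2.resize(w[185:275,230:420],(760,360),interpolation=cv2.INTER_CUBIC)
b=cv2.resize(w[140:260,0:220],(440,240),interpolation=cv2.INTER_CUBIC)
o=np.zeros((600,760,3),np.uint8);o[:360]=a;o[360:,:440]=b
cv2.imwrite("pics/c2.png",o)
```

```text
(no output)
```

View pics/c2.png

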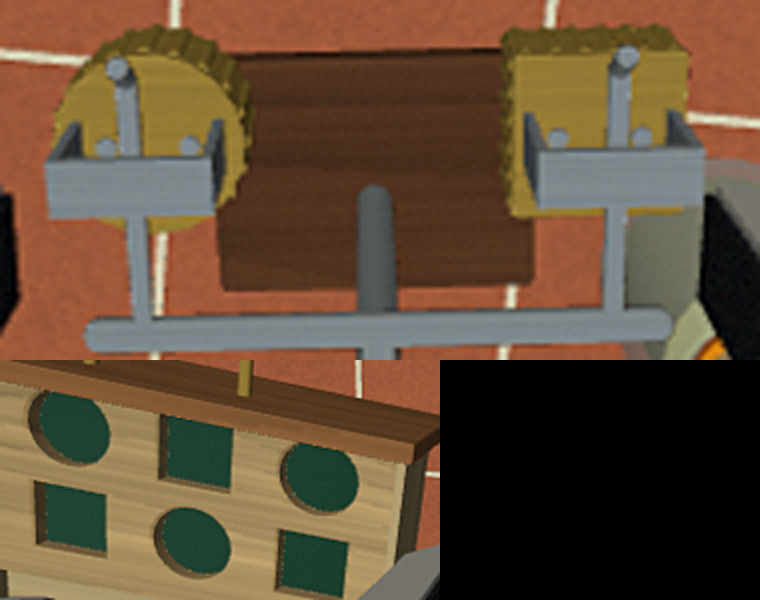

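Run:
```python
from h import *
c=robot.get_calibration('wrist');T=tool()@c['T_tool_cam']
f=lambda u:np.float64(u)/4+[230,185]
S=f([(131,187),(622,178)])
for z in (.16,.17,.175,.18,.185,.19):
    p=ray(c,T,S,z);t=ray(c,T,f([(118,66),(627,55)]),z+.006)
    b=ray(c,T,f([(90,334),(670,322)]),z)
    print(z,p.round(4).tolist(),np.linalg.norm(p[0]-p[1]),np.degrees(np.arctan2(*-(p[1]-p[0])[:2]*[1,-1])), 'bar',np.linalg.norm(b[0]-b[1]),np.degrees(np.arctan2(-(b[1]-b[0])[0],(b[1]-b[0])[1])),t.round(4).tolist())
# triangulate with top
ct=robot.get_calibration('top')
for u,v in zip(S,[(217.5,217.5),(178,223)]):
    best=min((np.linalg.norm(ray(c,T,u,z)-ray(ct,ct['T'],v,z)),z) for z in np.arange(.1,.25,.002));print(best)
R=np.float64([(70,427),(197,453),(319,478),(70,518),(194,542),(313,564)])
R=(R-[0,360])/2+[0,140]
print(ray(c,T,R,.032))
```

```text
0.16 [[0.5141, 0.3127, 0.16], [0.4983, 0.4525, 0.16]] 0.14069477902762673 6.4403539518930994 bar 0.17162437951883178 6.625508281390174 [[0.4763, 0.3083, 0.166], [0.4603, 0.4471, 0.166]]
0.17 [[0.5099, 0.3141, 0.17], [0.4946, 0.45, 0.17]] 0.13672670241768084 6.440353951893103 bar 0.16678398180989173 6.625508281390169 [[0.4732, 0.3099, 0.176], [0.4576, 0.4447, 0.176]]
0.175 [[0.5079, 0.3149, 0.175], [0.4928, 0.4487, 0.175]] 0.1347426641127079 6.440353951893128 bar 0.1643637829554217 6.625508281390205 [[0.4717, 0.3107, 0.181], [0.4563, 0.4435, 0.181]]
0.18 [[0.5058, 0.3156, 0.18], [0.4909, 0.4475, 0.18]] 0.13275862580773498 6.440353951893105 bar 0.16194358410095172 6.625508281390202 [[0.4701, 0.3115, 0.186], [0.455, 0.4423, 0.186]]
0.185 [[0.5037, 0.3163, 0.185], [0.4891, 0.4463, 0.185]] 0.13077458750276208 6.440353951893082 bar 0.15952338524648163 6.625508281390203 [[0.4685, 0.3123, 0.191], [0.4536, 0.4411, 0.191]]
0.19 [[0.5017, 0.317, 0.19], [0.4872, 0.445, 0.19]] 0.1287905491977891 6.44035395189311 bar 0.1571031863920116 6.625508281390202 [[0.467, 0.3131, 0.196], [0.4523, 0.4399, 0.196]]
(np.float64(0.006040629289324183), np.float64(0.17200000000000007))
(np.float64(0.009535432381390641), np.float64(0.1920000000000001))
[[ 0.5057 -0.0472  0.032 ]
 [ 0.5171  0.0451  0.032 ]
 [ 0.5283  0.1356  0.032 ]
 [ 0.5785 -0.057   0.032 ]
 [ 0.5896  0.0366  0.032 ]
 [ 0.5997  0.1283  0.032 ]]
```

```bash
python3 -c "
from h import *
go([0.5025,0.3165,0.215],3.255)"
```

```text
delta_pos [-1.099 -1.214  2.898] rot [-0.004  0.004 -0.143]
```

Call:
{"fn": "play_rows", "kwargs": {
  "plan": [
    {"hand": 0.3, "delta_pos": [-0.5, -0.5, 0.5], "rotation": [0, 0, -0.1]},
    {"hand": 0.3, "delta_pos": [-1.1, -1.2, 1.2], "rotation": [0, 0, -0.14]},
    {"hand": 0.3, "delta_pos": [-1.1, -1.2, 2.0], "rotation": [0, 0, -0.14]},
    {"hand": 0.3, "delta_pos": [-1.1, -1.2, 2.6], "rotation": [0, 0, -0.14]},
    {"hand": 0.3, "delta_pos": [-1.1, -1.21, 2.9], "rotation": [0, 0, -0.14]}
  ]
}}

```text
time: 1.7
eef_pos: [0.4992, 0.3204, 0.2111]
eef_rot: [-3.14, -0.004, -3.024]
force: [0.5, 0.1, 0.5]
width: 0.0656
finger_force: 0.0
```

Call:
{"fn": "play_rows", "kwargs": {
  "plan": [
    {"hand": 0.3, "delta_pos": [0, 0, 0], "rotation": [0, 0, 0]},
    {"hand": 0.3, "delta_pos": [0, 0, 0], "rotation": [0, 0, 0]},
    {"hand": 0.3, "delta_pos": [0, 0, 0], "rotation": [0, 0, 0]}
  ]
}}

```text
time: 2.0
eef_pos: [0.5011, 0.321, 0.2156]
eef_rot: [3.141, 0.001, -3.023]
force: [-0.1, 0.3, -0.3]
width: 0.0653
finger_force: 0.0
```

```bash
python3 -c "
from h import *
im,c,T=grab('wrist')
cv2.imwrite('pics/w2.png',cv2.resize(im[150:400,120:520],(800,500)))
s=robot.state();print(s['joint_positions'],s['eef_pos'],s['eef_rot'],s['width'])
print(proj(c,T,[[.5025,.3168,.188]]), proj(c,T,tool()[:3,3]))"
```

```text
[-0.6293  0.4588 -0.0503  1.9182  0.0321  0.7634  0.9915] [0.5012 0.3208 0.2158] [ 3.1405  0.0016 -3.0234] 0.06512620500971959
[[313.3645 236.6987]] [[320.5094 256.3193]]
```

View pics/w2.png

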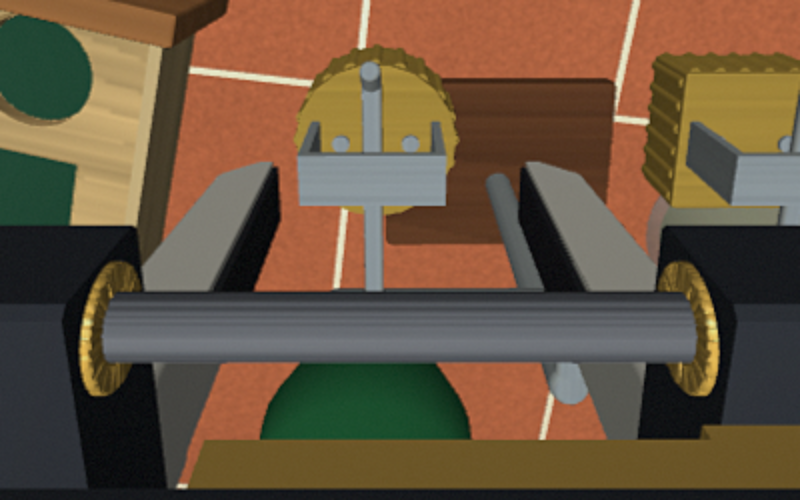

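```bash
python3 -c "
from h import *
c=robot.get_calibration('wrist');T=tool()@c['T_tool_cam']
p=ray(c,T,[(306.5,240)],.188)[0];print(p)
e=ray(c,T,[(270,227.7),(343,227.5)],.188);print(np.linalg.norm(e[0]-e[1]))
go([p[0],p[1],.171],3.258)"
```

```text
[0.5053 0.3128 0.188 ]
0.042948382835344724
delta_pos [-0.06  -0.169  0.896] rot [0.008 0.012 0.013]
```

Call:
{"fn": "play_rows", "kwargs": {
  "plan": [
    {"hand": 0.3, "delta_pos": [-0.06, -0.17, 0], "rotation": [0, 0, 0]},
    {"hand": 0.3, "delta_pos": [-0.06, -0.17, 0], "rotation": [0, 0, 0]},
    {"hand": 0.3, "delta_pos": [-0.06, -0.17, 0.3], "rotation": [0, 0, 0]},
    {"hand": 0.3, "delta_pos": [-0.06, -0.17, 0.6], "rotation": [0, 0, 0]},
    {"hand": 0.3, "delta_pos": [-0.06, -0.17, 0.9], "rotation": [0, 0, 0]}
  ]
}}

```text
time: 2.55
eef_pos: [0.5054, 0.3115, 0.1697]
eef_rot: [3.141, 0.001, -3.025]
force: [-0.7, -0.0, -0.6]
width: 0.0652
finger_force: 0.0
```

Call:
{"fn": "play_rows", "kwargs": {
  "plan": [
    {"hand": 0.3, "delta_pos": [0, 0, 0], "rotation": [0, 0, 0]},
    {"hand": 0.3, "delta_pos": [0, 0, 0], "rotation": [0, 0, 0]},
    {"hand": 0.5, "delta_pos": [0, 0, 0], "rotation": [0, 0, 0]},
    {"hand": 0.7, "delta_pos": [0, 0, 0], "rotation": [0, 0, 0]},
    {"hand": 0.7, "delta_pos": [0, 0, 0], "rotation": [0, 0, 0]}
  ]
}}

```text
time: 3.05
eef_pos: [0.5052, 0.3119, 0.1703]
eef_rot: [3.141, 0.001, -3.024]
force: [-0.1, 1.5, -0.0]
width: 0.0455
finger_force: 0.3
```

Call:
{"fn": "play_rows", "kwargs": {
  "plan": [
    {"hand": 0.7, "delta_pos": [0, 0, 0], "rotation": [0, 0, 0]},
    {"hand": 0.7, "delta_pos": [0, 0, 0], "rotation": [0, 0, 0]},
    {"hand": 0.7, "delta_pos": [0, 0, 0], "rotation": [0, 0, 0]}
  ]
}}

```text
time: 3.35
eef_pos: [0.5052, 0.3119, 0.1701]
eef_rot: [3.141, 0.001, -3.024]
force: [-0.4, -0.8, 5.0]
width: 0.0437
finger_force: 30.0
```

Call:
{"fn": "play_rows", "kwargs": {
  "plan": [
    {"hand": 0.7, "delta_pos": [0, 0, -0.1], "rotation": [0, 0, 0]},
    {"hand": 0.7, "delta_pos": [0, 0, -0.2], "rotation": [0, 0, 0]},
    {"hand": 0.7, "delta_pos": [0, 0, -0.32], "rotation": [0, 0, 0]},
    {"hand": 0.7, "delta_pos": [0, 0, -0.32], "rotation": [0, 0, 0]},
    {"hand": 0.7, "delta_pos": [0, 0, -0.32], "rotation": [0, 0, 0]}
  ]
}}

```text
time: 3.85
eef_pos: [0.505, 0.3117, 0.1858]
eef_rot: [3.141, 0.0, -3.024]
force: [-0.3, -0.1, -1.8]
width: 0.0443
finger_force: 30.0
```

Call:
{"fn": "play_rows", "kwargs": {
  "plan": [
    {"hand": 0.7, "delta_pos": [0.3, 0, 0], "rotation": [0, 0, 0]},
    {"hand": 0.7, "delta_pos": [0.7, 0, 0], "rotation": [0, 0, 0]},
    {"hand": 0.7, "delta_pos": [1.1, 0, 0], "rotation": [0, 0, 0]},
    {"hand": 0.7, "delta_pos": [1.6, 0, 0], "rotation": [0, 0, 0]},
    {"hand": 0.7, "delta_pos": [1.6, 0, 0], "rotation": [0, 0, 0]}
  ]
}}

```text
time: 4.35
eef_pos: [0.4223, 0.3017, 0.1854]
eef_rot: [-3.141, -0.003, -3.022]
force: [0.2, -0.1, -0.9]
width: 0.0439
finger_force: 30.0
```

```bash
python3 -c "
from h import *
s=robot.state();print(s['eef_pos'],s['force'],s['width'],s['finger_force'])
go([0.45,0.13,.23],3.258)
go([0.43,0.06,.23],np.pi-.122)
im=robot.read_camera('side');cv2.imwrite('pics/s1.png',cv2.resize(im[60:240,220:420],(800,720))[:600])
"
```

```text
[0.4223 0.3017 0.1854] [ 0.2208 -0.0589 -0.8769] 0.043877308508587155 29.983006305992603
delta_pos [-0.136 -3.476 -0.889] rot [-0.008 -0.018  0.025]
delta_pos [ 0.429 -4.819 -0.886] rot [-0.01  -0.017  1.733]
```

View pics/s1.png

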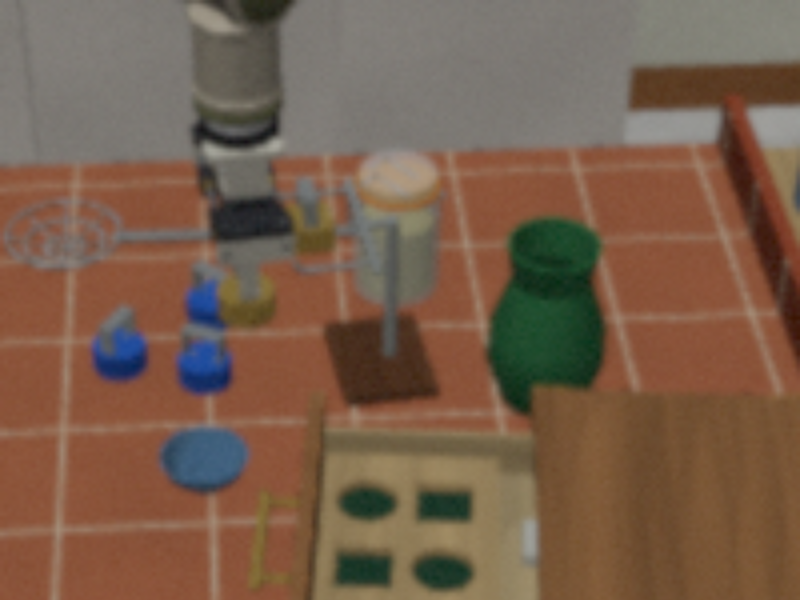

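```bash
python3 -c "
from h import *
go([0.62,0.04,.26],np.pi-.122)
"
```

```text
delta_pos [-3.261 -5.673 -1.487] rot [-0.003 -0.005  1.728]
```

Call:
{"fn": "play_rows", "kwargs": {
  "plan": [
    {"hand": 0.7, "delta_pos": [0, -0.5, -0.4], "rotation": [0, 0, 0]},
    {"hand": 0.7, "delta_pos": [-0.3, -1.2, -0.9], "rotation": [0, 0, 0]},
    {"hand": 0.7, "delta_pos": [-0.8, -1.9, -1.2], "rotation": [0, 0, 0]},
    {"hand": 0.7, "delta_pos": [-1.3, -2.6, -1.4], "rotation": [0, 0, 0]},
    {"hand": 0.7, "delta_pos": [-1.7, -3.2, -1.5], "rotation": [0, 0, 0]}
  ]
}}

```text
time: 4.9
eef_pos: [0.5315, 0.1513, 0.262]
eef_rot: [3.141, 0.003, -3.025]
force: [0.5, 0.6, -1.2]
width: 0.0435
finger_force: 30.0
```

Call:
{"fn": "play_rows", "kwargs": {
  "plan": [
    {"hand": 0.7, "delta_pos": [-0.4, -0.7, 0], "rotation": [0, 0, 0.4]},
    {"hand": 0.7, "delta_pos": [-0.8, -1.4, 0], "rotation": [0, 0, 0.9]},
    {"hand": 0.7, "delta_pos": [-1.2, -2, 0], "rotation": [0, 0, 1.4]},
    {"hand": 0.7, "delta_pos": [-1.56, -2.47, 0], "rotation": [0, 0, 1.73]},
    {"hand": 0.7, "delta_pos": [-1.56, -2.47, 0], "rotation": [0, 0, 1.73]}
  ]
}}

```text
time: 5.4
eef_pos: [0.6238, 0.0352, 0.2603]
eef_rot: [-3.14, 0.002, 3.011]
force: [-0.9, 0.4, -0.7]
width: 0.0438
finger_force: 30.0
```

Call:
{"fn": "play_rows", "kwargs": {
  "plan": [
    {"hand": 0.7, "delta_pos": [0, 0, 0], "rotation": [0, 0, 0]},
    {"hand": 0.7, "delta_pos": [0, 0, 0], "rotation": [0, 0, 0]},
    {"hand": 0.7, "delta_pos": [0, 0, 0], "rotation": [0, 0, 0]}
  ]
}}

```text
time: 5.7
eef_pos: [0.6203, 0.0411, 0.2607]
eef_rot: [3.141, -0.0, 3.02]
force: [0.0, 0.6, -1.4]
width: 0.0438
finger_force: 30.0
```

```bash
python3 -c "
from h import *
im,c,T=grab('wrist','w3')
s=robot.state();print(s['joint_positions'],s['eef_pos'],s['eef_rot'],s['width'],s['force'])"
```

```text
[-0.1998  0.4414  0.0616  1.8163 -0.0345  0.8849  1.3268] [0.6203 0.041  0.2607] [ 3.1413 -0.0001  3.0197] 0.04394663845469165 [-0.0329  0.4926 -1.2632]
```

View pics/w3.png

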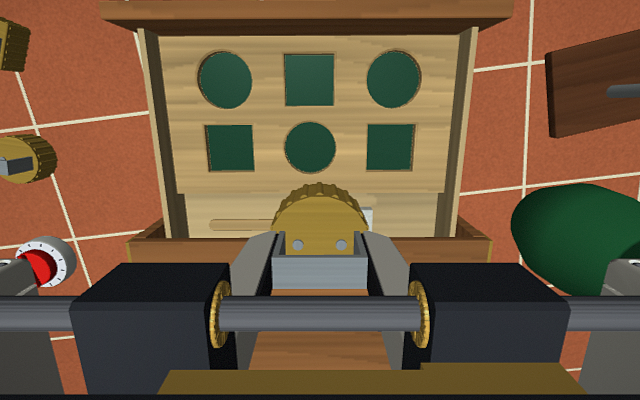

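All six recesses show clearly at (225,79), (309,79), (394,79), (231,148), (310,148) and (389,148). The round head is held at (320,215). I'll fit the recess grid to these.

```bash
cat >> h.py <<'E'
# drawer-frame coords: columns (+y left), rows
N={'r0':(-.037,-.092),'s0':(-.037,0),'r1':(-.037,.092),'s1':(.037,-.092),'r2':(.037,0),'s2':(.037,.092)}
def grid(im,c,T):
    h=cv2.cvtColor(im,cv2.COLOR_BGR2HSV)
    m=cv2.inRange(h,(65,80,20),(95,255,120))
    n,l,st,ce=cv2.connectedComponentsWithStats(m)
    k=[i for i in range(1,n) if 1000<st[i,4]<4500 and st[i,0]>130 and st[i,0]<480 and st[i,1]<260]
    p=ray(c,T,ce[k],.026)[:,:2]
    cam=T[:2,3]; p=p-.5*.012*(p-cam)/(T[2,3]-.03)
    return p,ce[k],st[k,4]
def fit(p,names):
    M=np.array([N[n] for n in names]);a=M-M.mean(0);b=p-p.mean(0)
    th=np.arctan2((a[:,0]*b[:,1]-a[:,1]*b[:,0]).sum(),(a*b).sum())
    R=np.array([[np.cos(th),-np.sin(th)],[np.sin(th),np.cos(th)]])
    t=p.mean(0)-R@M.mean(0); return th,t,R,p-(M@R.T+t)
E
python3 - <<'E'
from h import *
c=robot.get_calibration('wrist');T=tool()@c['T_tool_cam']
im=cv2.imread('pics/w3.png');p,u,a=grid(im,c,T);print(np.c_[u,a,p])
names=[]
for q in u: names.append(min([('r0',(225,79)),('s0',(309,79)),('r1',(394,79)),('s1',(231,148)),('r2',(310,148)),('s2',(389,148))],key=lambda k:np.hypot(*(q-k[1])))[0])
th,t,R,res=fit(p,names);print(names,th,t,res*1000)
for n in N: print(n,R@N[n]+t)
# drawer front panel top edge z=.1 
print('grid spacing col',np.linalg.norm(p[names.index('r0')]-p[names.index('r1')]))
G=go([*(R@N['r2']+t),.12],np.pi+th)
# head in hand
h=cv2.cvtColor(im,cv2.COLOR_BGR2HSV);m=cv2.inRange(h,(18,120,60),(32,255,255));m[:150]=0;m[260:]=0;m[:,:260]=0;m[:,380:]=0
ys,xs=np.nonzero(m);print('head',xs.min(),xs.max(),ys.min(),ray(c,T,[(xs.min(),225),(xs.max(),225),((xs.min()+xs.max())/2,ys.min())],tool()[2,3]-.046))
print(proj(c,T,tool()[:3,3]))
E
```

```text
[[ 225.6702   79.948  2192.        0.5081   -0.0492]
 [ 392.13     79.2826 2215.        0.5297    0.1319]
 [ 309.0531   79.853  2299.        0.5192    0.0415]
 [ 309.8602  146.6375 1917.        0.5916    0.0329]
 [ 230.6717  146.8909 1916.        0.5807   -0.0579]
 [ 388.7457  146.2632 1919.        0.6023    0.1234]]
['r0', 'r1', 's0', 'r2', 's1', 's2'] -0.11844958709316128 [0.5553 0.0371] [[ 0.4652  0.6676]
 [ 0.3016 -0.9099]
 [ 0.6486  0.0181]
 [-0.4112  0.1877]
 [-0.4284  0.7244]
 [-0.5757 -0.6879]]
r0 [ 0.5076 -0.0499]
s0 [0.5185 0.0415]
r1 [0.5294 0.1328]
s1 [ 0.5811 -0.0586]
r2 [0.592  0.0327]
s2 [0.6029 0.1241]
grid spacing col 0.18241422700816934
delta_pos [ 0.541 -0.234  2.815] rot [ 0.002 -0.001 -0.024]
head 260 379 150 [[0.616  0.0021 0.2147]
 [0.6254 0.0784 0.2147]
 [0.5727 0.0461 0.2147]]
[[321.0221 255.6436]]
```

Run:
```python
from h import *
c=robot.get_calibration('wrist');Tt=tool();T=Tt@c['T_tool_cam']
im=cv2.imread('pics/w3.png')
g=cv2.cvtColor(im,cv2.COLOR_BGR2HSV)
print(g[250:296:2,320].tolist())
print(g[273,262:380:4].tolist())
for dz in (.014,.017,.02):
    p=ray(c,T,[(320,273.5),(272,273),(368,273)],Tt[2,3]+dz);print(dz,((p-Tt[:3,3])@Tt[:3,:3]*1000).round(1).tolist())
```

```text
[[22, 160, 159], [22, 164, 159], [22, 159, 159], [90, 15, 87], [100, 25, 152], [99, 23, 146], [99, 23, 146], [99, 24, 148], [99, 24, 146], [100, 22, 142], [101, 24, 149], [99, 24, 146], [98, 26, 146], [97, 22, 151], [96, 26, 149], [98, 25, 152], [96, 24, 149], [95, 23, 142], [96, 24, 146], [104, 28, 154], [14, 161, 157], [14, 156, 154], [14, 155, 153]]
[[18, 21, 60], [120, 15, 17], [20, 255, 3], [102, 26, 147], [99, 28, 148], [99, 24, 146], [99, 24, 146], [99, 24, 146], [99, 24, 147], [96, 24, 146], [98, 21, 145], [99, 24, 147], [101, 24, 146], [99, 24, 146], [102, 26, 148], [100, 26, 147], [99, 24, 147], [98, 26, 147], [98, 21, 146], [99, 24, 147], [99, 23, 146], [99, 24, 147], [98, 26, 148], [100, 26, 148], [104, 26, 147], [101, 24, 147], [98, 27, 142], [40, 43, 18], [102, 80, 16], [26, 15, 119]]
0.014 [[-2.5, -0.6, -14.0], [-2.2, -23.2, -14.0], [-2.2, 22.1, -14.0]]
0.017 [[-0.8, -0.6, -17.0], [-0.6, -22.7, -17.0], [-0.6, 21.6, -17.0]]
0.02 [[0.8, -0.6, -20.0], [1.1, -22.3, -20.0], [1.0, 21.1, -20.0]]
```

Call:
{"fn": "play_rows", "kwargs": {
  "plan": [
    {"hand": 0.7, "delta_pos": [0.3, -0.1, 0.3], "rotation": [0, 0, 0]},
    {"hand": 0.7, "delta_pos": [0.55, -0.22, 1.1], "rotation": [0, 0, -0.02]},
    {"hand": 0.7, "delta_pos": [0.55, -0.22, 1.9], "rotation": [0, 0, -0.02]},
    {"hand": 0.7, "delta_pos": [0.55, -0.22, 2.7], "rotation": [0, 0, -0.02]},
    {"hand": 0.7, "delta_pos": [0.55, -0.22, 3.2], "rotation": [0, 0, -0.02]}
  ]
}}

```text
time: 6.25
eef_pos: [0.5909, 0.0332, 0.0985]
eef_rot: [-3.141, -0.002, 3.022]
force: [-0.4, -0.6, -1.2]
width: 0.044
finger_force: 30.0
```

Call:
{"fn": "play_rows", "kwargs": {
  "plan": [
    {"hand": 0.7, "delta_pos": [0, 0, 0], "rotation": [0, 0, 0]},
    {"hand": 0.7, "delta_pos": [0, 0, 0], "rotation": [0, 0, 0]},
    {"hand": 0.7, "delta_pos": [0, 0, 0.1], "rotation": [0, 0, 0]},
    {"hand": 0.7, "delta_pos": [0, 0, 0.2], "rotation": [0, 0, 0]},
    {"hand": 0.7, "delta_pos": [0, 0, 0.3], "rotation": [0, 0, 0]}
  ]
}}

```text
time: 6.75
eef_pos: [0.5926, 0.0325, 0.0863]
eef_rot: [3.141, 0.002, 3.021]
force: [-0.0, 0.8, -1.0]
width: 0.0438
finger_force: 30.0
```

Call:
{"fn": "play_rows", "kwargs": {
  "plan": [
    {"hand": 0.7, "delta_pos": [0, 0, 0.06], "rotation": [0, 0, 0]},
    {"hand": 0.7, "delta_pos": [0, 0, 0.12], "rotation": [0, 0, 0]},
    {"hand": 0.7, "delta_pos": [0, 0, 0.18], "rotation": [0, 0, 0]},
    {"hand": 0.7, "delta_pos": [0, 0, 0.24], "rotation": [0, 0, 0]},
    {"hand": 0.7, "delta_pos": [0, 0, 0.26], "rotation": [0, 0, 0]}
  ]
}}

```text
time: 7.25
eef_pos: [0.592, 0.0324, 0.0722]
eef_rot: [-3.141, -0.0, 3.021]
force: [0.7, 0.7, -0.8]
width: 0.0438
finger_force: 30.0
```

```bash
python3 -c "
from h import *
s=robot.state();print(s['joint_positions'],s['eef_pos'],s['eef_rot'],s['width'],s['force'])"
```

```text
[-0.1728  0.6552  0.0333  2.0284 -0.0458  0.4592  1.3446] [0.592  0.0324 0.0722] [-3.1414 -0.0004  3.0207] 0.0437981301595701 [ 0.6518  0.6714 -0.7758]
```

Call:
{"fn": "play_rows", "kwargs": {
  "plan": [
    {"hand": 0.7, "delta_pos": [0, 0, 0.03], "rotation": [0, 0, 0]},
    {"hand": 0.7, "delta_pos": [0, 0, 0.03], "rotation": [0, 0, 0]},
    {"hand": 0.5, "delta_pos": [0, 0, 0.03], "rotation": [0, 0, 0]},
    {"hand": 0.3, "delta_pos": [0, 0, 0.03], "rotation": [0, 0, 0]},
    {"hand": 0.3, "delta_pos": [0, 0, 0.03], "rotation": [0, 0, 0]}
  ]
}}

```text
time: 7.75
eef_pos: [0.5921, 0.0325, 0.0712]
eef_rot: [3.142, 0.0, 3.021]
force: [-1.1, 0.2, 1.3]
width: 0.0577
finger_force: 0.0
```

Call:
{"fn": "play_rows", "kwargs": {
  "plan": [
    {"hand": 0.3, "delta_pos": [0, 0, 0], "rotation": [0, 0, 0]},
    {"hand": 0.3, "delta_pos": [0, 0, -0.6], "rotation": [0, 0, 0]},
    {"hand": 0.3, "delta_pos": [0, 0, -1.6], "rotation": [0, 0, 0]},
    {"hand": 0.3, "delta_pos": [0, 0, -2.6], "rotation": [0, 0, 0]},
    {"hand": 0.3, "delta_pos": [0, 0, -3.6], "rotation": [0, 0, 0]}
  ]
}}

```text
time: 8.25
eef_pos: [0.5917, 0.0324, 0.253]
eef_rot: [-3.141, -0.0, 3.021]
force: [0.6, 0.8, -0.6]
width: 0.0651
finger_force: 0.0
```

```bash
python3 -c "
from h import *
go([0.491,0.4415,.25],np.pi+.1165)
s=robot.state();print(s['eef_pos'],s['width'],s['force'])"
```

```text
delta_pos [2.986 7.88  0.061] rot [-0.    -0.003 -1.7  ]
[0.5917 0.0324 0.253 ] 0.06509588152171286 [ 0.6345  0.808  -0.56  ]
```

Call:
{"fn": "play_rows", "kwargs": {
  "plan": [
    {"hand": 0.3, "delta_pos": [0.3, 0.7, 0], "rotation": [0, 0, 0]},
    {"hand": 0.3, "delta_pos": [0.6, 1.6, 0], "rotation": [0, 0, 0]},
    {"hand": 0.3, "delta_pos": [0.9, 2.5, 0], "rotation": [0, 0, 0]},
    {"hand": 0.3, "delta_pos": [1.2, 3.4, 0], "rotation": [0, 0, 0]},
    {"hand": 0.3, "delta_pos": [1.5, 4.0, 0], "rotation": [0, 0, 0]}
  ]
}}

```text
time: 8.75
eef_pos: [0.5409, 0.2436, 0.2512]
eef_rot: [3.14, 0.0, 3.023]
force: [-0.4, -0.6, -0.2]
width: 0.0651
finger_force: 0.0
```

Call:
{"fn": "play_rows", "kwargs": {
  "plan": [
    {"hand": 0.3, "delta_pos": [0.3, 0.8, 0], "rotation": [0, 0, -0.5]},
    {"hand": 0.3, "delta_pos": [0.6, 1.6, 0], "rotation": [0, 0, -1]},
    {"hand": 0.3, "delta_pos": [0.9, 2.5, 0], "rotation": [0, 0, -1.4]},
    {"hand": 0.3, "delta_pos": [1.3, 3.4, 0], "rotation": [0, 0, -1.7]},
    {"hand": 0.3, "delta_pos": [1.49, 3.88, 0.3], "rotation": [0, 0, -1.7]}
  ]
}}

```text
time: 9.25
eef_pos: [0.4894, 0.4469, 0.2376]
eef_rot: [3.138, 0.002, -3.02]
force: [-0.1, 1.1, 0.3]
width: 0.0653
finger_force: 0.0
```

Call:
{"fn": "play_rows", "kwargs": {
  "plan": [
    {"hand": 0.3, "delta_pos": [0, 0, 0.4], "rotation": [0, 0, 0]},
    {"hand": 0.3, "delta_pos": [0, 0, 0.4], "rotation": [0, 0, 0]},
    {"hand": 0.3, "delta_pos": [0, 0, 0.4], "rotation": [0, 0, 0]},
    {"hand": 0.3, "delta_pos": [0, 0, 0.4], "rotation": [0, 0, 0]}
  ]
}}

```text
time: 9.65
eef_pos: [0.4921, 0.4409, 0.2172]
eef_rot: [3.141, 0.001, -3.027]
force: [-0.0, 0.7, 1.4]
width: 0.0652
finger_force: 0.0
```

```bash
cat >> h.py <<'E'
def strap(im,c,T,Tt,z,box):
    """steel strap top face: grey blob in box (x0,y0,x1,y1); returns minAreaRect in plane z"""
    x0,y0,x1,y1=box
    h=cv2.cvtColor(im,cv2.COLOR_BGR2HSV)[y0:y1,x0:x1]
    m=cv2.inRange(h,(85,10,120),(120,70,175))
    m=cv2.morphologyEx(m,cv2.MORPH_OPEN,np.ones((9,9)))
    n,l,st,ce=cv2.connectedComponentsWithStats(m)
    for i in range(1,n):
        if st[i,4]<150: continue
        cs,_=cv2.findContours((l==i).astype(np.uint8),0,2)
        q=cs[0].reshape(-1,2)+[x0,y0]
        P=ray(c,T,q,z)[:,:2]
        r=cv2.minAreaRect((P*1000).astype(np.float32))
        print('px',ce[i]+[x0,y0],st[i],'rect mm',np.round(r[0],1),np.round(r[1],1),round(r[2],1))
E
python3 -c "
from h import *
im,c,T=grab('wrist','w4')
strap(im,c,T,tool(),.186,(220,150,400,270))
cv2.imwrite('pics/w4c.png',cv2.resize(im[150:400,120:520],(800,500)))
s=robot.state();print(s['eef_pos'],s['eef_rot'],s['width'])"
```

```text
px [322. 231.] [  66   69   73   25 1825] rect mm [490.8 441.6] [15.4 43.7] 6.5
[0.4921 0.441  0.2173] [ 3.141   0.0014 -3.0266] 0.0651902292319415
```

View pics/w4c.png

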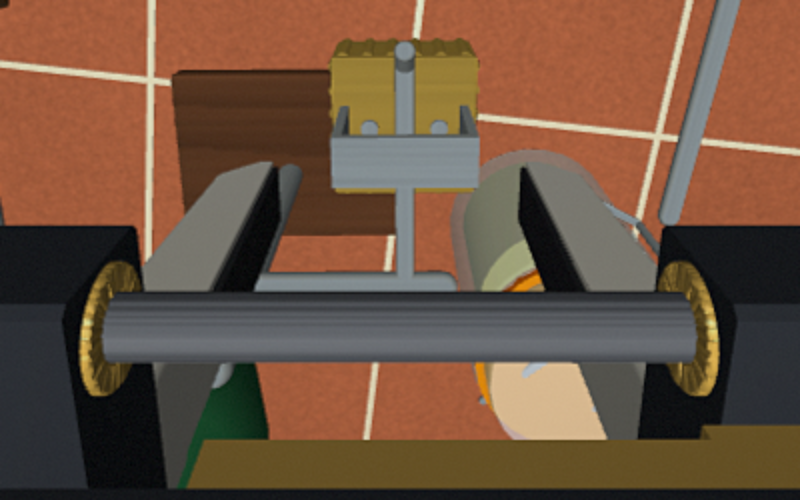

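The square's strap is centred in the picture at crop (405,162), between the fingers, and measures (0.4908, 0.4416) with size 44×15, which matches. I'll grasp it, lift 16 mm, then take it off the hook.

Call:
{"fn": "play_rows", "kwargs": {
  "plan": [
    {"hand": 0.3, "delta_pos": [0.03, 0.02, 0.3], "rotation": [0, 0, 0]},
    {"hand": 0.3, "delta_pos": [0.03, 0.02, 0.6], "rotation": [0, 0, 0]},
    {"hand": 0.3, "delta_pos": [0.03, 0.02, 0.93], "rotation": [0, 0, 0]},
    {"hand": 0.3, "delta_pos": [0.03, 0.02, 0.93], "rotation": [0, 0, 0]},
    {"hand": 0.5, "delta_pos": [0.03, 0.02, 0.93], "rotation": [0, 0, 0]}
  ]
}}

```text
time: 10.2
eef_pos: [0.4898, 0.4421, 0.1697]
eef_rot: [-3.141, -0.0, -3.026]
force: [-0.5, 0.0, -0.2]
width: 0.061
finger_force: 0.0
```

Call:
{"fn": "play_rows", "kwargs": {
  "plan": [
    {"hand": 0.7, "delta_pos": [0, 0, 0], "rotation": [0, 0, 0]},
    {"hand": 0.7, "delta_pos": [0, 0, 0], "rotation": [0, 0, 0]},
    {"hand": 0.7, "delta_pos": [0, 0, 0], "rotation": [0, 0, 0]},
    {"hand": 0.7, "delta_pos": [0, 0, 0], "rotation": [0, 0, 0]},
    {"hand": 0.7, "delta_pos": [0, 0, 0], "rotation": [0, 0, 0]}
  ]
}}

```text
time: 10.7
eef_pos: [0.4899, 0.4426, 0.1703]
eef_rot: [3.141, 0.001, -3.025]
force: [0.3, -0.8, 5.4]
width: 0.044
finger_force: 30.0
```

Call:
{"fn": "play_rows", "kwargs": {
  "plan": [
    {"hand": 0.7, "delta_pos": [0, 0, -0.1], "rotation": [0, 0, 0]},
    {"hand": 0.7, "delta_pos": [0, 0, -0.2], "rotation": [0, 0, 0]},
    {"hand": 0.7, "delta_pos": [0, 0, -0.32], "rotation": [0, 0, 0]},
    {"hand": 0.7, "delta_pos": [0, 0, -0.32], "rotation": [0, 0, 0]},
    {"hand": 0.7, "delta_pos": [0, 0, -0.32], "rotation": [0, 0, 0]}
  ]
}}

```text
time: 11.2
eef_pos: [0.4896, 0.4424, 0.1858]
eef_rot: [3.141, 0.0, -3.025]
force: [-0.6, 0.3, -0.1]
width: 0.0434
finger_force: 30.0
```

```bash
python3 -c "
from h import *
s=robot.state();print(s['eef_pos'],s['eef_rot'],s['width'],s['finger_force'],s['force'])"
```

```text
[0.4896 0.4424 0.1858] [ 3.1414  0.0002 -3.0251] 0.04343441681840066 29.997287951409817 [-0.5745  0.256  -0.1013]
```

Call:
{"fn": "play_rows", "kwargs": {
  "plan": [
    {"hand": 0.7, "delta_pos": [0.3, 0, 0], "rotation": [0, 0, 0]},
    {"hand": 0.7, "delta_pos": [0.7, 0, 0], "rotation": [0, 0, 0]},
    {"hand": 0.7, "delta_pos": [1.1, 0, 0], "rotation": [0, 0, 0]},
    {"hand": 0.7, "delta_pos": [1.6, 0, 0], "rotation": [0, 0, 0]},
    {"hand": 0.7, "delta_pos": [1.6, 0, 0], "rotation": [0, 0, 0]}
  ]
}}

```text
time: 11.7
eef_pos: [0.4055, 0.4328, 0.1854]
eef_rot: [-3.141, -0.003, -3.022]
force: [0.1, -0.9, -0.3]
width: 0.0439
finger_force: 30.0
```

Call:
{"fn": "play_rows", "kwargs": {
  "plan": [
    {"hand": 0.7, "delta_pos": [0, -0.2, -0.6], "rotation": [0, 0, 0]},
    {"hand": 0.7, "delta_pos": [-0.2, -1, -1.2], "rotation": [0, 0, 0]},
    {"hand": 0.7, "delta_pos": [-0.7, -1.9, -1.5], "rotation": [0, 0, 0]},
    {"hand": 0.7, "delta_pos": [-1.2, -2.8, -1.5], "rotation": [0, 0, 0]},
    {"hand": 0.7, "delta_pos": [-1.6, -3.6, -1.5], "rotation": [0, 0, 0]}
  ]
}}

```text
time: 12.2
eef_pos: [0.5109, 0.2629, 0.2615]
eef_rot: [3.141, 0.002, -3.024]
force: [1.1, 0.5, -0.7]
width: 0.0439
finger_force: 30.0
```

Call:
{"fn": "play_rows", "kwargs": {
  "plan": [
    {"hand": 0.7, "delta_pos": [-0.4, -0.9, 0], "rotation": [0, 0, 0.4]},
    {"hand": 0.7, "delta_pos": [-0.8, -1.8, 0], "rotation": [0, 0, 0.9]},
    {"hand": 0.7, "delta_pos": [-1.2, -2.7, 0], "rotation": [0, 0, 1.4]},
    {"hand": 0.7, "delta_pos": [-1.5, -3.6, 0], "rotation": [0, 0, 1.72]},
    {"hand": 0.7, "delta_pos": [-1.7, -4.29, 0], "rotation": [0, 0, 1.72]}
  ]
}}

```text
time: 12.7
eef_pos: [0.6202, 0.0578, 0.2604]
eef_rot: [-3.141, 0.0, 3.014]
force: [0.7, 0.1, -0.6]
width: 0.0439
finger_force: 30.0
```

Call:
{"fn": "play_rows", "kwargs": {
  "plan": [
    {"hand": 0.7, "delta_pos": [0, 0, 0], "rotation": [0, 0, 0]},
    {"hand": 0.7, "delta_pos": [0, 0, 0], "rotation": [0, 0, 0]},
    {"hand": 0.7, "delta_pos": [0, 0, 0], "rotation": [0, 0, 0]}
  ]
}}

```text
time: 13.0
eef_pos: [0.6189, 0.0624, 0.2604]
eef_rot: [3.141, -0.001, 3.02]
force: [0.4, 0.8, -0.6]
width: 0.0439
finger_force: 30.0
```

```bash
cat >> h.py <<'E'
def drawer(im,c,T,Tt,pred):
    p,u,a=grid(im,c,T)
    nm=[];P=[]
    for q in p:
        n=min(pred,key=lambda k:np.hypot(*(q-pred[k])))
        if np.hypot(*(q-pred[n]))<.02: nm.append(n);P.append(q)
    th,t,R,res=fit(np.array(P),nm);print(nm,'th',round(th,4),'t',t,'res mm',(res*1000).round(1).tolist())
    return {n:R@N[n]+t for n in N},th
PRED={'r0':(.5076,-.0499),'s0':(.5185,.0415),'r1':(.5294,.1328),'s1':(.5811,-.0586),'r2':(.592,.0327),'s2':(.6029,.1241)}
PRED={k:np.array(v) for k,v in PRED.items()}
E
cat > look.py <<'E'
from h import *
import sys
im,c,T=grab('wrist',sys.argv[1]);Tt=tool()
s=robot.state();print(s['time'],s['eef_pos'],s['eef_rot'],s['width'],s['finger_force'])
D,th=drawer(im,c,T,Tt,PRED);print({k:v.round(4).tolist() for k,v in D.items()})
go([*D[sys.argv[2]],.0715],np.pi+th)
z=Tt[2,3]+.0175
print('TCP',Tt[:2,3]*1000);strap(im,c,T,Tt,z,(240,240,400,300))
E
python3 look.py w5 s2
```

```text
13.05 [0.6189 0.0627 0.2605] [ 3.141  -0.0005  3.0202] 0.04389047007642831 29.997485987842083
['r0', 'r1', 's0', 's1', 's2'] th -0.1191 t [0.5556 0.0373] res mm [[0.6, 0.7], [0.2, -1.0], [0.4, 0.2], [-0.6, 0.8], [-0.6, -0.6]]
{'r0': [0.5079, -0.0496], 's0': [0.5188, 0.0417], 'r1': [0.5297, 0.1331], 's1': [0.5814, -0.0584], 'r2': [0.5923, 0.0329], 's2': [0.6032, 0.1243]}
delta_pos [0.459 1.182 3.782] rot [ 0.004 -0.004 -0.016]
TCP [618.9288  62.6717]
px [319.3052 271.961 ] [  32   17   95   31 2926] rect mm [618.6  61.6] [43.4 15.3] 82.9
```

Call:
{"fn": "play_rows", "kwargs": {
  "plan": [
    {"hand": 0.7, "delta_pos": [0.2, 0.5, 0.3], "rotation": [0, 0, 0]},
    {"hand": 0.7, "delta_pos": [0.455, 1.195, 1.1], "rotation": [0, 0, -0.02]},
    {"hand": 0.7, "delta_pos": [0.455, 1.195, 1.9], "rotation": [0, 0, -0.02]},
    {"hand": 0.7, "delta_pos": [0.455, 1.195, 2.7], "rotation": [0, 0, -0.02]},
    {"hand": 0.7, "delta_pos": [0.455, 1.195, 3.2], "rotation": [0, 0, -0.02]}
  ]
}}

```text
time: 13.55
eef_pos: [0.6025, 0.1251, 0.0981]
eef_rot: [-3.141, -0.003, 3.024]
force: [0.3, 0.1, -0.4]
width: 0.0439
finger_force: 30.0
```

Call:
{"fn": "play_rows", "kwargs": {
  "plan": [
    {"hand": 0.7, "delta_pos": [0, 0, 0], "rotation": [0, 0, 0]},
    {"hand": 0.7, "delta_pos": [0, 0, 0], "rotation": [0, 0, 0]},
    {"hand": 0.7, "delta_pos": [0, 0, 0.1], "rotation": [0, 0, 0]},
    {"hand": 0.7, "delta_pos": [0, 0, 0.2], "rotation": [0, 0, 0]},
    {"hand": 0.7, "delta_pos": [0, 0, 0.3], "rotation": [0, 0, 0]}
  ]
}}

```text
time: 14.05
eef_pos: [0.6049, 0.1232, 0.0864]
eef_rot: [3.141, 0.002, 3.021]
force: [0.5, 0.3, -1.0]
width: 0.0442
finger_force: 30.0
```

Call:
{"fn": "play_rows", "kwargs": {
  "plan": [
    {"hand": 0.7, "delta_pos": [0, 0, 0.06], "rotation": [0, 0, 0]},
    {"hand": 0.7, "delta_pos": [0, 0, 0.12], "rotation": [0, 0, 0]},
    {"hand": 0.7, "delta_pos": [0, 0, 0.18], "rotation": [0, 0, 0]},
    {"hand": 0.7, "delta_pos": [0, 0, 0.24], "rotation": [0, 0, 0]},
    {"hand": 0.7, "delta_pos": [0, 0, 0.28], "rotation": [0, 0, 0]}
  ]
}}

```text
time: 14.55
eef_pos: [0.6043, 0.123, 0.0714]
eef_rot: [-3.141, -0.0, 3.021]
force: [-4.0, -2.1, 29.6]
width: 0.0437
finger_force: 30.0
```

```bash
python3 -c "
from h import *
s=robot.state();print(s['eef_pos'],s['eef_rot'],s['width'],s['finger_force'],s['force'])"
```

```text
[0.6043 0.123  0.0714] [-3.1415 -0.0002  3.0206] 0.04369609194396069 29.996879026293755 [-3.9889 -2.1309 29.6179]
```

Call:
{"fn": "play_rows", "kwargs": {
  "plan": [
    {"hand": 0.7, "delta_pos": [0, 0, -0.01], "rotation": [0, 0, 0]},
    {"hand": 0.5, "delta_pos": [0, 0, -0.01], "rotation": [0, 0, 0]},
    {"hand": 0.3, "delta_pos": [0, 0, -0.01], "rotation": [0, 0, 0]},
    {"hand": 0.3, "delta_pos": [0, 0, -0.01], "rotation": [0, 0, 0]},
    {"hand": 0.3, "delta_pos": [0, 0, -0.01], "rotation": [0, 0, 0]}
  ]
}}

```text
time: 15.05
eef_pos: [0.6044, 0.123, 0.0722]
eef_rot: [3.142, 0.0, 3.021]
force: [-0.2, 0.2, 0.5]
width: 0.0635
finger_force: 0.0
```

Call:
{"fn": "play_rows", "kwargs": {
  "plan": [
    {"hand": 0.3, "delta_pos": [0, 0, -0.6], "rotation": [0, 0, 0]},
    {"hand": 0.3, "delta_pos": [0, 0, -1.6], "rotation": [0, 0, 0]},
    {"hand": 0.3, "delta_pos": [-0.3, -1, -2.6], "rotation": [0, 0, 0]},
    {"hand": 0.3, "delta_pos": [-0.6, -1.8, -3.6], "rotation": [0, 0, 0]},
    {"hand": 0.3, "delta_pos": [-0.6, -1.8, -3.6], "rotation": [0, 0, 0]}
  ]
}}

```text
time: 15.55
eef_pos: [0.6238, 0.0278, 0.2548]
eef_rot: [-3.141, 0.002, 3.02]
force: [1.0, -0.0, -0.2]
width: 0.0651
finger_force: 0.0
```

Call:
{"fn": "play_rows", "kwargs": {
  "plan": [
    {"hand": 0.3, "delta_pos": [0, 0, 0], "rotation": [0, 0, 0]},
    {"hand": 0.3, "delta_pos": [0, 0, 0], "rotation": [0, 0, 0]}
  ]
}}

```text
time: 15.75
eef_pos: [0.6233, 0.0298, 0.2526]
eef_rot: [3.141, 0.001, 3.02]
force: [-0.5, 1.6, -0.9]
width: 0.0653
finger_force: 0.0
```

Run:
```python
from h import *
im,c,T=grab('wrist','w6');Tt=tool();print(Tt[:3,3])
D,th=drawer(im,c,T,Tt,PRED);print({k:v.round(4).tolist() for k,v in D.items()})
# expected strap tops if seated
for n in('r2','s2'): print(n,proj(c,T,[*D[n],.089]))
strap(im,c,T,Tt,.089,(250,120,480,250))
cv2.imwrite('pics/w6c.png',cv2.resize(im[20:270,130:500],None,fx=2,fy=2))
```

```text
[0.6227 0.0308 0.2515]
['r1', 'r0', 's0', 's1'] th -0.1182 t [0.556  0.0372] res mm [[0.1, -1.0], [0.4, 0.6], [0.0, -0.2], [-0.5, 0.6]]
{'r0': [0.5084, -0.0498], 's0': [0.5193, 0.0416], 'r1': [0.5301, 0.133], 's1': [0.5819, -0.0585], 'r2': [0.5928, 0.0329], 's2': [0.6036, 0.1242]}
r2 [[319.3233 151.4226]]
s2 [[414.9107 150.9854]]
px [317.5 151.5] [ 46  24  44  16 704] rect mm [592.7  31.1] [41.6 14.4] 83.0
px [412.6971 152.166 ] [141  24  44  17 723] rect mm [604.4 122. ] [42.5 15.4] 83.0
```

View pics/w6c.png

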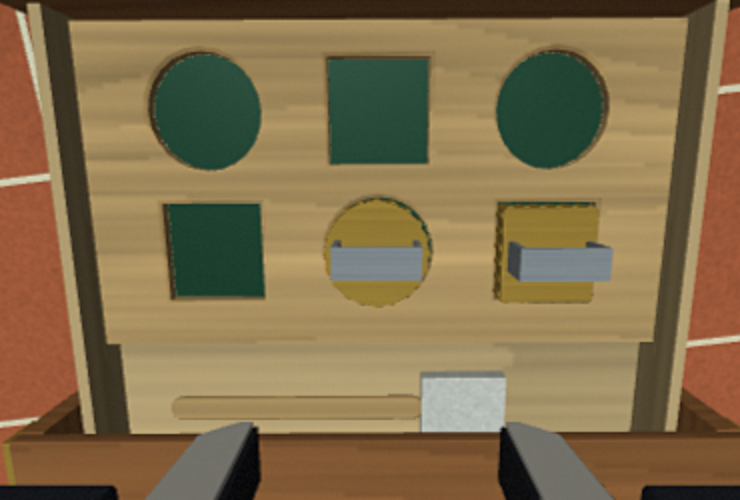

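The crop shows both cutters seated: the round at (378,250) and the square at (548,252). Each sits about 1.5 mm to −y, so I'll aim slightly to +y. Next are the bench cutters.

Call:
{"fn": "play_rows", "kwargs": {
  "plan": [
    {"hand": 0.3, "delta_pos": [0, -0.7, -0.6], "rotation": [0, 0, 0]},
    {"hand": 0.3, "delta_pos": [-0.1, -1.6, -0.6], "rotation": [0, 0, 0]},
    {"hand": 0.3, "delta_pos": [-0.2, -2.5, -0.6], "rotation": [0, 0, 0]},
    {"hand": 0.3, "delta_pos": [-0.25, -3.4, -0.6], "rotation": [0, 0, 0]},
    {"hand": 0.3, "delta_pos": [-0.25, -4.0, -0.6], "rotation": [0, 0, 0]}
  ]
}}

```text
time: 16.3
eef_pos: [0.6107, -0.1717, 0.2804]
eef_rot: [-3.141, -0.003, 3.02]
force: [0.0, 0.3, -0.5]
width: 0.0653
finger_force: 0.0
```

Call:
{"fn": "play_rows", "kwargs": {
  "plan": [
    {"hand": 0.3, "delta_pos": [0, -0.9, 0], "rotation": [0, 0, 0]},
    {"hand": 0.3, "delta_pos": [0, -1.8, 0], "rotation": [0, 0, 0]},
    {"hand": 0.3, "delta_pos": [0, -2.7, 0], "rotation": [0, 0, 0]},
    {"hand": 0.3, "delta_pos": [-0.2, -3.4, 0], "rotation": [0, 0, 0]},
    {"hand": 0.3, "delta_pos": [-0.25, -3.8, 0], "rotation": [0, 0, 0]}
  ]
}}

```text
time: 16.8
eef_pos: [0.6009, -0.3617, 0.2801]
eef_rot: [3.141, -0.002, 3.02]
force: [-1.0, -0.4, -0.9]
width: 0.0652
finger_force: 0.0
```

Call:
{"fn": "play_rows", "kwargs": {
  "plan": [
    {"hand": 0.3, "delta_pos": [0, 0, 0], "rotation": [0, 0, 0]},
    {"hand": 0.3, "delta_pos": [0, 0, 0], "rotation": [0, 0, 0]},
    {"hand": 0.3, "delta_pos": [0, 0, 0], "rotation": [0, 0, 0]}
  ]
}}

```text
time: 17.1
eef_pos: [0.6018, -0.3573, 0.2816]
eef_rot: [3.14, -0.001, 3.024]
force: [-0.6, -0.1, -0.7]
width: 0.0654
finger_force: 0.0
```

Run:
```python
from h import *
im,c,T=grab('wrist','w7');Tt=tool();s=robot.state();print(s['joint_positions'],s['eef_pos'],s['eef_rot'])
def strap0(box):
    h=cv2.cvtColor(im,cv2.COLOR_BGR2HSV);m=cv2.inRange(h,(85,10,110),(120,70,185));m=cv2.morphologyEx(m,cv2.MORPH_OPEN,np.ones((5,5)))
    n,l,st,ce=cv2.connectedComponentsWithStats(m)
    for i in range(1,n):
        if 150<st[i,4]<3000 and st[i,1]<260:
            q=cv2.findContours((l==i).astype(np.uint8),0,2)[0][0].reshape(-1,2);P=ray(c,T,q,.063)[:,:2]
            r=cv2.minAreaRect((P*1000).astype(np.float32));print(ce[i].round(),st[i,4],np.round(r[0],1),np.round(r[1],1),round(r[2],1))
strap0(0)
```

```text
[ 0.3837  0.5236  0.1137  1.6114 -0.0682  1.0111  1.9715] [ 0.6018 -0.3575  0.2819] [ 3.1404 -0.0003  3.0237]
[248.  43.] 665 [ 457.9 -415.3] [15.3 43.5] 71.9
[353. 135.] 531 [ 565.2 -315.2] [42.9 15.2] 75.3
[267. 153.] 504 [ 572.9 -414.1] [15.  43.2] 19.2
```

View pics/w7.png

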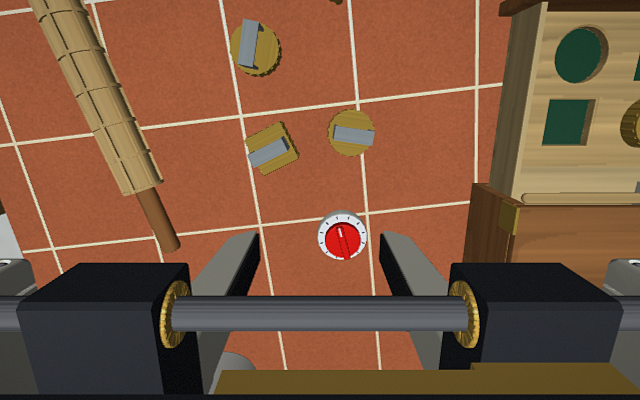

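B is the round at px (353,135), C the square at (267,153) and A the round at (248,43). Square D is above the frame. I'll pick B first.

```bash
python3 -c "
from h import *
G=go([.5652,-.3152,.1],np.radians(165.3))"
```

```text
delta_pos [0.825 0.75  3.639] rot [ 0.009 -0.003  0.993]
```

Call:
{"fn": "play_rows", "kwargs": {
  "plan": [
    {"hand": 0.3, "delta_pos": [0.3, 0.3, 0.7], "rotation": [0, 0, 0.4]},
    {"hand": 0.3, "delta_pos": [0.8, 0.75, 1.5], "rotation": [0, 0, 0.99]},
    {"hand": 0.3, "delta_pos": [0.83, 0.75, 2.4], "rotation": [0, 0, 0.99]},
    {"hand": 0.3, "delta_pos": [0.83, 0.75, 3.2], "rotation": [0, 0, 0.99]},
    {"hand": 0.3, "delta_pos": [0.83, 0.75, 3.64], "rotation": [0, 0, 0.99]}
  ]
}}

```text
time: 17.65
eef_pos: [0.5637, -0.3151, 0.0975]
eef_rot: [3.14, -0.003, 2.885]
force: [-0.2, -0.6, 0.3]
width: 0.065
finger_force: 0.0
```

Call:
{"fn": "play_rows", "kwargs": {
  "plan": [
    {"hand": 0.3, "delta_pos": [0, 0, 0], "rotation": [0, 0, 0]},
    {"hand": 0.3, "delta_pos": [0, 0, 0], "rotation": [0, 0, 0]},
    {"hand": 0.3, "delta_pos": [0, 0, 0], "rotation": [0, 0, 0]}
  ]
}}

```text
time: 17.95
eef_pos: [0.5655, -0.3179, 0.1019]
eef_rot: [-3.141, 0.003, 2.883]
force: [0.9, 0.4, 0.6]
width: 0.0649
finger_force: 0.0
```

```bash
cat > pick.py <<'E'
from h import *
import sys
im,c,T=grab('wrist',sys.argv[1]);Tt=tool();s=robot.state();print(s['time'],s['eef_pos'],s['eef_rot'],s['joint_positions'][6])
h=cv2.cvtColor(im,cv2.COLOR_BGR2HSV);m=cv2.inRange(h,(85,10,110),(120,70,185));m=cv2.morphologyEx(m,cv2.MORPH_OPEN,np.ones((7,7)))
m[:, :200]=0;m[:,450:]=0
n,l,st,ce=cv2.connectedComponentsWithStats(m)
for i in range(1,n):
    if 300<st[i,4]<4500 and st[i,1]<270:
        q=cv2.findContours((l==i).astype(np.uint8),0,2)[0][0].reshape(-1,2);P=ray(c,T,q,.063)[:,:2]
        r=cv2.minAreaRect((P*1000).astype(np.float32));(a,b)=r[1]
        if abs(max(a,b)-44)>4 or abs(min(a,b)-16)>4: continue
        L=r[2]+(90 if b>a else 0);cur=np.degrees(Tt_yaw:=np.arctan2(Tt[1,0],Tt[0,0]))
        psi=L+90;psi-=180*round((psi-cur)/180)
        print('px',ce[i].round(1),'c',np.round(r[0],1),np.round(r[1],1),'psi',round(psi,1))
        go([r[0][0]/1000,r[0][1]/1000,.0455],np.radians(psi))
E
python3 pick.py w8
```

```text
18.0 [ 0.5655 -0.3181  0.102 ] [-3.1412  0.0029  2.8828] 1.8506480549968682
px [325.4 226.4] c [ 565.4 -314.9] [43.1 15.3] psi 165.2
delta_pos [0.02  0.061 1.131] rot [-0.003  0.02   0.003]
```

Call:
{"fn": "play_rows", "kwargs": {
  "plan": [
    {"hand": 0.3, "delta_pos": [0.02, 0.06, 0.4], "rotation": [0, 0, 0]},
    {"hand": 0.3, "delta_pos": [0.02, 0.06, 0.8], "rotation": [0, 0, 0]},
    {"hand": 0.3, "delta_pos": [0.02, 0.06, 1.13], "rotation": [0, 0, 0]},
    {"hand": 0.3, "delta_pos": [0.02, 0.06, 1.13], "rotation": [0, 0, 0]},
    {"hand": 0.5, "delta_pos": [0.02, 0.06, 1.13], "rotation": [0, 0, 0]}
  ]
}}

```text
time: 18.5
eef_pos: [0.5644, -0.315, 0.0441]
eef_rot: [-3.141, 0.0, 2.882]
force: [-0.4, -0.2, 1.0]
width: 0.0606
finger_force: 0.0
```

Call:
{"fn": "play_rows", "kwargs": {
  "plan": [
    {"hand": 0.7, "delta_pos": [0, 0, 0], "rotation": [0, 0, 0]},
    {"hand": 0.7, "delta_pos": [0, 0, 0], "rotation": [0, 0, 0]},
    {"hand": 0.7, "delta_pos": [0, 0, 0], "rotation": [0, 0, 0]},
    {"hand": 0.7, "delta_pos": [0, 0, 0], "rotation": [0, 0, 0]},
    {"hand": 0.7, "delta_pos": [0, 0, 0], "rotation": [0, 0, 0]}
  ]
}}

```text
time: 19.0
eef_pos: [0.5647, -0.3149, 0.0446]
eef_rot: [-3.141, 0.001, 2.882]
force: [-0.3, 1.6, 5.6]
width: 0.0436
finger_force: 30.0
```

Call:
{"fn": "play_rows", "kwargs": {
  "plan": [
    {"hand": 0.7, "delta_pos": [0, 0, -0.5], "rotation": [0, 0, 0]},
    {"hand": 0.7, "delta_pos": [0, 0, -1.4], "rotation": [0, 0, 0]},
    {"hand": 0.7, "delta_pos": [0, 0, -2.4], "rotation": [0, 0, 0]},
    {"hand": 0.7, "delta_pos": [0, 0, -3.4], "rotation": [0, 0, 0]},
    {"hand": 0.7, "delta_pos": [0, 0, -4.3], "rotation": [0, 0, 0]}
  ]
}}

```text
time: 19.5
eef_pos: [0.5639, -0.3147, 0.2611]
eef_rot: [-3.141, 0.001, 2.882]
force: [0.7, 0.2, -2.2]
width: 0.0439
finger_force: 30.0
```

```bash
python3 -c "
from h import *
s=robot.state();print(s['eef_pos'],s['width'],s['finger_force'],s['force'])
go([.60,-.04,.26],np.pi-.119)"
```

```text
[ 0.5639 -0.3147  0.2611] 0.04388473879623414 30.00011198222637 [ 0.6927  0.2483 -2.1611]
delta_pos [0.71  5.496 0.022] rot [-0.001  0.004 -1.005]
```

Call:
{"fn": "play_rows", "kwargs": {
  "plan": [
    {"hand": 0.7, "delta_pos": [0, 0.6, 0], "rotation": [0, 0, 0]},
    {"hand": 0.7, "delta_pos": [0, 1.5, 0], "rotation": [0, 0, 0]},
    {"hand": 0.7, "delta_pos": [0.3, 2.4, 0], "rotation": [0, 0, 0]},
    {"hand": 0.7, "delta_pos": [0.5, 3.3, 0], "rotation": [0, 0, 0]},
    {"hand": 0.7, "delta_pos": [0.7, 4.0, 0], "rotation": [0, 0, 0]}
  ]
}}

```text
time: 20.0
eef_pos: [0.5813, -0.1094, 0.2586]
eef_rot: [3.141, -0.001, 2.884]
force: [0.2, -0.8, -1.3]
width: 0.0441
finger_force: 30.0
```

Call:
{"fn": "play_rows", "kwargs": {
  "plan": [
    {"hand": 0.7, "delta_pos": [0.1, 0.8, 0], "rotation": [0, 0, -0.3]},
    {"hand": 0.7, "delta_pos": [0.2, 1.6, 0], "rotation": [0, 0, -0.6]},
    {"hand": 0.7, "delta_pos": [0.4, 2.4, 0], "rotation": [0, 0, -1]},
    {"hand": 0.7, "delta_pos": [0.48, 3.0, 0], "rotation": [0, 0, -1]},
    {"hand": 0.7, "delta_pos": [0.48, 3.24, 0], "rotation": [0, 0, -1]}
  ]
}}

```text
time: 20.5
eef_pos: [0.5996, 0.0542, 0.2585]
eef_rot: [3.14, -0.001, 3.026]
force: [0.4, -0.6, -2.9]
width: 0.0436
finger_force: 30.0
```

Call:
{"fn": "play_rows", "kwargs": {
  "plan": [
    {"hand": 0.7, "delta_pos": [0, 0, 0], "rotation": [0, 0, 0]},
    {"hand": 0.7, "delta_pos": [0, 0, 0], "rotation": [0, 0, 0]},
    {"hand": 0.7, "delta_pos": [0, 0, 0], "rotation": [0, 0, 0]}
  ]
}}

```text
time: 20.8
eef_pos: [0.5997, 0.048, 0.2586]
eef_rot: [-3.141, -0.0, 3.019]
force: [0.6, -0.1, -2.4]
width: 0.0441
finger_force: 30.0
```

```bash
python3 look.py w9 r1
```

```text
20.85 [0.5998 0.0481 0.2587] [-3.1408  0.      3.0193] 0.04365044384727253 29.999980106949806
['r1', 'r0', 's0', 's1'] th -0.1188 t [0.556  0.0373] res mm [[-0.1, -1.1], [0.3, 0.6], [0.3, -0.2], [-0.5, 0.6]]
{'r0': [0.5083, -0.0497], 's0': [0.5192, 0.0417], 'r1': [0.5301, 0.133], 's1': [0.5818, -0.0585], 'r2': [0.5927, 0.0329], 's2': [0.6036, 0.1242]}
delta_pos [1.59  1.518 3.742] rot [-0.006  0.    -0.025]
TCP [599.8055  48.1115]
px [319.4032 273.9215] [  32   19   96   31 2944] rect mm [600.5  47. ] [43.7 15.3] 83.0
```

Call:
{"fn": "play_rows", "kwargs": {
  "plan": [
    {"hand": 0.7, "delta_pos": [0.7, 0.7, 0], "rotation": [0, 0, 0]},
    {"hand": 0.7, "delta_pos": [1.6, 1.53, 0.5], "rotation": [0, 0, -0.02]},
    {"hand": 0.7, "delta_pos": [1.6, 1.53, 1.4], "rotation": [0, 0, -0.02]},
    {"hand": 0.7, "delta_pos": [1.6, 1.53, 2.3], "rotation": [0, 0, -0.02]},
    {"hand": 0.7, "delta_pos": [1.6, 1.53, 3.1], "rotation": [0, 0, -0.02]}
  ]
}}

```text
time: 21.35
eef_pos: [0.5292, 0.1353, 0.1023]
eef_rot: [3.142, 0.001, 3.025]
force: [0.0, 0.3, -1.6]
width: 0.0437
finger_force: 30.0
```

Call:
{"fn": "play_rows", "kwargs": {
  "plan": [
    {"hand": 0.7, "delta_pos": [0, 0, 0], "rotation": [0, 0, 0]},
    {"hand": 0.7, "delta_pos": [0, 0, 0], "rotation": [0, 0, 0]},
    {"hand": 0.7, "delta_pos": [0, 0, 0], "rotation": [0, 0, 0]}
  ]
}}

```text
time: 21.65
eef_pos: [0.531, 0.1354, 0.1056]
eef_rot: [3.141, 0.003, 3.024]
force: [0.2, -0.1, -1.7]
width: 0.0439
finger_force: 30.0
```

Call:
{"fn": "play_rows", "kwargs": {
  "plan": [
    {"hand": 0.7, "delta_pos": [0.02, -0.04, 0.1], "rotation": [0, 0, 0]},
    {"hand": 0.7, "delta_pos": [0.02, -0.04, 0.2], "rotation": [0, 0, 0]},
    {"hand": 0.7, "delta_pos": [0.02, -0.04, 0.3], "rotation": [0, 0, 0]},
    {"hand": 0.7, "delta_pos": [0.02, -0.04, 0.37], "rotation": [0, 0, 0]},
    {"hand": 0.7, "delta_pos": [0.02, -0.04, 0.44], "rotation": [0, 0, 0]}
  ]
}}

```text
time: 22.15
eef_pos: [0.5284, 0.134, 0.0813]
eef_rot: [3.142, 0.0, 3.025]
force: [0.7, 0.3, -1.5]
width: 0.0435
finger_force: 30.0
```

Call:
{"fn": "play_rows", "kwargs": {
  "plan": [
    {"hand": 0.7, "delta_pos": [0, 0, 0.06], "rotation": [0, 0, 0]},
    {"hand": 0.7, "delta_pos": [0, 0, 0.12], "rotation": [0, 0, 0]},
    {"hand": 0.7, "delta_pos": [0, 0, 0.18], "rotation": [0, 0, 0]},
    {"hand": 0.7, "delta_pos": [0, 0, 0.22], "rotation": [0, 0, 0]},
    {"hand": 0.7, "delta_pos": [0, 0, 0.22], "rotation": [0, 0, 0]}
  ]
}}

```text
time: 22.65
eef_pos: [0.5286, 0.1339, 0.0706]
eef_rot: [3.142, 0.0, 3.025]
force: [0.3, -1.3, -2.4]
width: 0.0438
finger_force: 30.0
```

Call:
{"fn": "play_rows", "kwargs": {
  "plan": [
    {"hand": 0.7, "delta_pos": [0, 0, 0.02], "rotation": [0, 0, 0]},
    {"hand": 0.5, "delta_pos": [0, 0, 0.02], "rotation": [0, 0, 0]},
    {"hand": 0.3, "delta_pos": [0, 0, 0.02], "rotation": [0, 0, 0]},
    {"hand": 0.3, "delta_pos": [0, 0, 0.02], "rotation": [0, 0, 0]},
    {"hand": 0.3, "delta_pos": [0, 0, 0.02], "rotation": [0, 0, 0]}
  ]
}}

```text
time: 23.15
eef_pos: [0.5283, 0.1339, 0.0696]
eef_rot: [-3.142, -0.0, 3.025]
force: [0.3, -1.1, 0.8]
width: 0.0636
finger_force: 0.0
```

Call:
{"fn": "play_rows", "kwargs": {
  "plan": [
    {"hand": 0.3, "delta_pos": [0, 0, -0.5], "rotation": [0, 0, 0]},
    {"hand": 0.3, "delta_pos": [0, 0, -1.4], "rotation": [0, 0, 0]},
    {"hand": 0.3, "delta_pos": [0, 0, -2.3], "rotation": [0, 0, 0]},
    {"hand": 0.3, "delta_pos": [0, 0, -3.2], "rotation": [0, 0, 0]},
    {"hand": 0.3, "delta_pos": [0, -0.3, -3.9], "rotation": [0, 0, 0]}
  ]
}}

```text
time: 23.65
eef_pos: [0.5269, 0.1207, 0.2673]
eef_rot: [3.14, 0.002, 3.027]
force: [-0.3, -0.5, -0.4]
width: 0.0655
finger_force: 0.0
```

Call:
{"fn": "play_rows", "kwargs": {
  "plan": [
    {"hand": 0.3, "delta_pos": [-0.2, -0.8, 0], "rotation": [0, 0, 0]},
    {"hand": 0.3, "delta_pos": [-0.3, -1.7, 0], "rotation": [0, 0, 0]},
    {"hand": 0.3, "delta_pos": [-0.5, -2.6, 0], "rotation": [0, 0, 0]},
    {"hand": 0.3, "delta_pos": [-0.7, -3.5, 0], "rotation": [0, 0, 0]},
    {"hand": 0.3, "delta_pos": [-0.9, -4.4, 0], "rotation": [0, 0, 0]}
  ]
}}

```text
time: 24.15
eef_pos: [0.5455, -0.1064, 0.2648]
eef_rot: [3.141, 0.0, 3.025]
force: [0.5, 0.2, 0.5]
width: 0.0654
finger_force: 0.0
```

Call:
{"fn": "play_rows", "kwargs": {
  "plan": [
    {"hand": 0.3, "delta_pos": [-0.2, -0.9, 0], "rotation": [0, 0, 0]},
    {"hand": 0.3, "delta_pos": [-0.4, -1.8, 0], "rotation": [0, 0, 0]},
    {"hand": 0.3, "delta_pos": [-0.6, -2.7, 0], "rotation": [0, 0, 0]},
    {"hand": 0.3, "delta_pos": [-0.8, -3.6, 0], "rotation": [0, 0, 0]},
    {"hand": 0.3, "delta_pos": [-1.0, -4.3, 0], "rotation": [0, 0, 0]}
  ]
}}

```text
time: 24.65
eef_pos: [0.5696, -0.3272, 0.2645]
eef_rot: [-3.141, -0.0, 3.023]
force: [1.2, -0.1, -0.2]
width: 0.065
finger_force: 0.0
```

Call:
{"fn": "play_rows", "kwargs": {
  "plan": [
    {"hand": 0.3, "delta_pos": [-0.1, -0.6, 0], "rotation": [0, 0, -0.8]},
    {"hand": 0.3, "delta_pos": [-0.25, -1.2, 0.5], "rotation": [0, 0, -1.6]},
    {"hand": 0.3, "delta_pos": [-0.25, -1.8, 1], "rotation": [0, 0, -2.4]},
    {"hand": 0.3, "delta_pos": [-0.25, -1.8, 1.6], "rotation": [0, 0, -3.24]},
    {"hand": 0.3, "delta_pos": [-0.25, -1.8, 2.1], "rotation": [0, 0, -3.24]}
  ]
}}

```text
time: 25.15
eef_pos: [0.571, -0.4162, 0.1577]
eef_rot: [3.141, -0.001, -2.804]
force: [0.3, 0.0, 0.6]
width: 0.0648
finger_force: 0.0
```

Call:
{"fn": "play_rows", "kwargs": {
  "plan": [
    {"hand": 0.3, "delta_pos": [0, 0, 0], "rotation": [0, 0, 0]},
    {"hand": 0.3, "delta_pos": [0, 0, 0], "rotation": [0, 0, 0]},
    {"hand": 0.3, "delta_pos": [0, 0, 0], "rotation": [0, 0, 0]}
  ]
}}

```text
time: 25.45
eef_pos: [0.5731, -0.4151, 0.1612]
eef_rot: [-3.14, 0.001, -2.806]
force: [0.2, 0.0, 0.2]
width: 0.0653
finger_force: 0.0
```

```bash
python3 pick.py w10
```

```text
25.5 [ 0.5732 -0.4151  0.1614] [-3.1396  0.0015 -2.8057] 2.468326230632354
px [373.8  53.2] c [ 457.7 -415.7] [15.5 43.6] psi -108.0
delta_pos [2.188 0.756 2.314] rot [-0.018  0.003 -6.598]
px [321. 202.] c [ 573.3 -414.5] [15.  41.8] psi -160.8
delta_pos [-0.002  0.016  2.319] rot [-0.014  0.011  0.003]
```

Call:
{"fn": "play_rows", "kwargs": {
  "plan": [
    {"hand": 0.3, "delta_pos": [0, 0.02, 0.6], "rotation": [0, 0, 0]},
    {"hand": 0.3, "delta_pos": [0, 0.02, 1.3], "rotation": [0, 0, 0]},
    {"hand": 0.3, "delta_pos": [0, 0.02, 1.8], "rotation": [0, 0, 0]},
    {"hand": 0.3, "delta_pos": [0, 0.02, 2.15], "rotation": [0, 0, 0]},
    {"hand": 0.3, "delta_pos": [0, 0.02, 2.3], "rotation": [0, 0, 0]}
  ]
}}

```text
time: 26.0
eef_pos: [0.572, -0.4137, 0.0439]
eef_rot: [3.141, -0.0, -2.806]
force: [0.8, -0.9, 0.3]
width: 0.0647
finger_force: 0.0
```

Call:
{"fn": "play_rows", "kwargs": {
  "plan": [
    {"hand": 0.3, "delta_pos": [0, 0, 0], "rotation": [0, 0, 0]},
    {"hand": 0.5, "delta_pos": [0, 0, 0], "rotation": [0, 0, 0]},
    {"hand": 0.7, "delta_pos": [0, 0, 0], "rotation": [0, 0, 0]},
    {"hand": 0.7, "delta_pos": [0, 0, 0], "rotation": [0, 0, 0]},
    {"hand": 0.7, "delta_pos": [0, 0, 0], "rotation": [0, 0, 0]}
  ]
}}

```text
time: 26.5
eef_pos: [0.5723, -0.4143, 0.0457]
eef_rot: [-3.141, 0.001, -2.806]
force: [-0.4, 1.0, 5.7]
width: 0.0441
finger_force: 30.0
```

Call:
{"fn": "play_rows", "kwargs": {
  "plan": [
    {"hand": 0.7, "delta_pos": [0, 0, 0], "rotation": [0, 0, 0]},
    {"hand": 0.7, "delta_pos": [0, 0, 0], "rotation": [0, 0, 0]}
  ]
}}

```text
time: 26.7
eef_pos: [0.5724, -0.4143, 0.0457]
eef_rot: [-3.141, 0.001, -2.806]
force: [-1.3, 0.1, 6.4]
width: 0.0435
finger_force: 30.0
```

Call:
{"fn": "play_rows", "kwargs": {
  "plan": [
    {"hand": 0.7, "delta_pos": [0, 0, -0.5], "rotation": [0, 0, 0]},
    {"hand": 0.7, "delta_pos": [0, 0, -1.4], "rotation": [0, 0, 0]},
    {"hand": 0.7, "delta_pos": [0, 0, -2.4], "rotation": [0, 0, 0]},
    {"hand": 0.7, "delta_pos": [0, 0, -3.4], "rotation": [0, 0, 0]},
    {"hand": 0.7, "delta_pos": [0, 0, -4.3], "rotation": [0, 0, 0]}
  ]
}}

```text
time: 27.2
eef_pos: [0.5717, -0.414, 0.2622]
eef_rot: [-3.141, 0.0, -2.806]
force: [1.4, -0.3, -1.5]
width: 0.0438
finger_force: 30.0
```

```bash
python3 -c "
from h import *
s=robot.state();print(s['eef_pos'],s['width'],s['finger_force'],s['force'])
go([.60,0.0,.26],np.pi-.119)"
```

```text
[ 0.5717 -0.414   0.2622] 0.04378834405797167 29.990278109908104 [ 1.4468 -0.3454 -1.5089]
delta_pos [-3.261  7.631  0.041] rot [-0.003  0.004  3.255]
```

Call:
{"fn": "play_rows", "kwargs": {
  "plan": [
    {"hand": 0.7, "delta_pos": [-0.3, 0.6, 0], "rotation": [0, 0, 0]},
    {"hand": 0.7, "delta_pos": [-0.7, 1.4, 0], "rotation": [0, 0, 0]},
    {"hand": 0.7, "delta_pos": [-1.1, 2.2, 0], "rotation": [0, 0, 0]},
    {"hand": 0.7, "delta_pos": [-1.5, 3.1, 0], "rotation": [0, 0, 0]},
    {"hand": 0.7, "delta_pos": [-1.9, 3.9, 0], "rotation": [0, 0, 0]}
  ]
}}

```text
time: 27.7
eef_pos: [0.5969, -0.1963, 0.2597]
eef_rot: [3.141, -0.0, -2.806]
force: [1.3, 0.1, -1.3]
width: 0.0438
finger_force: 30.0
```

Call:
{"fn": "play_rows", "kwargs": {
  "plan": [
    {"hand": 0.7, "delta_pos": [-0.4, 0.8, 0], "rotation": [0, 0, 0.8]},
    {"hand": 0.7, "delta_pos": [-0.8, 1.6, 0], "rotation": [0, 0, 1.6]},
    {"hand": 0.7, "delta_pos": [-1.2, 2.4, 0], "rotation": [0, 0, 2.4]},
    {"hand": 0.7, "delta_pos": [-1.6, 3.2, 0], "rotation": [0, 0, 3.1]},
    {"hand": 0.7, "delta_pos": [-1.74, 3.6, 0], "rotation": [0, 0, 3.25]}
  ]
}}

```text
time: 28.2
eef_pos: [0.6204, 0.0055, 0.2594]
eef_rot: [3.14, -0.0, 3.025]
force: [-0.1, 0.0, -2.3]
width: 0.0435
finger_force: 30.0
```

Call:
{"fn": "play_rows", "kwargs": {
  "plan": [
    {"hand": 0.7, "delta_pos": [0, 0, 0], "rotation": [0, 0, 0]},
    {"hand": 0.7, "delta_pos": [0, 0, 0], "rotation": [0, 0, 0]},
    {"hand": 0.7, "delta_pos": [0, 0, 0], "rotation": [0, 0, 0]}
  ]
}}

```text
time: 28.5
eef_pos: [0.62, -0.0016, 0.2597]
eef_rot: [-3.141, -0.0, 3.022]
force: [0.9, -0.6, -2.2]
width: 0.0434
finger_force: 30.0
```

```bash
python3 look.py w11 s1
```

```text
28.55 [ 0.6201 -0.0018  0.2597] [-3.1409 -0.      3.0215] 0.043719912480767974 29.98989723622799
['r0', 's0', 's1'] th -0.1224 t [0.5569 0.0372] res mm [[0.3, 0.2], [0.3, -0.7], [-0.6, 0.5]]
{'r0': [0.509, -0.0496], 's0': [0.5202, 0.0417], 'r1': [0.5315, 0.133], 's1': [0.5824, -0.0586], 'r2': [0.5937, 0.0327], 's2': [0.6049, 0.124]}
delta_pos [ 0.611 -1.215  3.764] rot [-0.005 -0.     0.016]
TCP [620.0684  -1.807 ]
px [319.3532 273.9214] [  32   19   95   31 2913] rect mm [620.8  -2.6] [43.4 15.4] 83.1
```

Call:
{"fn": "play_rows", "kwargs": {
  "plan": [
    {"hand": 0.7, "delta_pos": [0.3, -0.6, 0], "rotation": [0, 0, 0]},
    {"hand": 0.7, "delta_pos": [0.64, -1.2, 0.5], "rotation": [0, 0, 0]},
    {"hand": 0.7, "delta_pos": [0.64, -1.2, 1.4], "rotation": [0, 0, 0]},
    {"hand": 0.7, "delta_pos": [0.64, -1.2, 2.3], "rotation": [0, 0, 0]},
    {"hand": 0.7, "delta_pos": [0.64, -1.2, 3.1], "rotation": [0, 0, 0]}
  ]
}}

```text
time: 29.05
eef_pos: [0.5811, -0.0577, 0.1034]
eef_rot: [-3.141, 0.001, 3.021]
force: [1.0, 0.9, -3.1]
width: 0.0438
finger_force: 30.0
```

Call:
{"fn": "play_rows", "kwargs": {
  "plan": [
    {"hand": 0.7, "delta_pos": [0, 0, 0], "rotation": [0, 0, 0]},
    {"hand": 0.7, "delta_pos": [0, 0, 0], "rotation": [0, 0, 0]},
    {"hand": 0.7, "delta_pos": [0, 0, 0], "rotation": [0, 0, 0]}
  ]
}}

```text
time: 29.35
eef_pos: [0.5826, -0.0565, 0.1067]
eef_rot: [3.142, 0.003, 3.023]
force: [1.0, 0.3, -1.0]
width: 0.0439
finger_force: 30.0
```

Call:
{"fn": "play_rows", "kwargs": {
  "plan": [
    {"hand": 0.7, "delta_pos": [0, -0.03, 0.1], "rotation": [0, 0, 0]},
    {"hand": 0.7, "delta_pos": [0, -0.03, 0.2], "rotation": [0, 0, 0]},
    {"hand": 0.7, "delta_pos": [0, -0.03, 0.3], "rotation": [0, 0, 0]},
    {"hand": 0.7, "delta_pos": [0, -0.03, 0.37], "rotation": [0, 0, 0]},
    {"hand": 0.7, "delta_pos": [0, -0.03, 0.44], "rotation": [0, 0, 0]}
  ]
}}

```text
time: 29.85
eef_pos: [0.5812, -0.0572, 0.0823]
eef_rot: [-3.142, -0.0, 3.024]
force: [0.9, -0.3, -1.4]
width: 0.0439
finger_force: 30.0
```

Call:
{"fn": "play_rows", "kwargs": {
  "plan": [
    {"hand": 0.7, "delta_pos": [0, 0, 0.06], "rotation": [0, 0, 0]},
    {"hand": 0.7, "delta_pos": [0, 0, 0.12], "rotation": [0, 0, 0]},
    {"hand": 0.7, "delta_pos": [0, 0, 0.18], "rotation": [0, 0, 0]},
    {"hand": 0.7, "delta_pos": [0, 0, 0.22], "rotation": [0, 0, 0]},
    {"hand": 0.7, "delta_pos": [0, 0, 0.22], "rotation": [0, 0, 0]}
  ]
}}

```text
time: 30.35
eef_pos: [0.5815, -0.0573, 0.0717]
eef_rot: [3.142, 0.001, 3.023]
force: [0.0, 1.2, -1.5]
width: 0.0438
finger_force: 30.0
```

Call:
{"fn": "play_rows", "kwargs": {
  "plan": [
    {"hand": 0.7, "delta_pos": [0, 0, 0.02], "rotation": [0, 0, 0]},
    {"hand": 0.5, "delta_pos": [0, 0, 0.02], "rotation": [0, 0, 0]},
    {"hand": 0.3, "delta_pos": [0, 0, 0.02], "rotation": [0, 0, 0]},
    {"hand": 0.3, "delta_pos": [0, 0, 0.02], "rotation": [0, 0, 0]},
    {"hand": 0.3, "delta_pos": [0, 0, 0.02], "rotation": [0, 0, 0]}
  ]
}}

```text
time: 30.85
eef_pos: [0.5812, -0.0573, 0.0706]
eef_rot: [-3.142, -0.0, 3.024]
force: [0.0, 0.1, -0.0]
width: 0.0635
finger_force: 0.0
```

Call:
{"fn": "play_rows", "kwargs": {
  "plan": [
    {"hand": 0.3, "delta_pos": [0, 0, -0.5], "rotation": [0, 0, 0]},
    {"hand": 0.3, "delta_pos": [0, 0, -1.4], "rotation": [0, 0, 0]},
    {"hand": 0.3, "delta_pos": [0, 0, -2.3], "rotation": [0, 0, 0]},
    {"hand": 0.3, "delta_pos": [0, 0, -3.2], "rotation": [0, 0, 0]},
    {"hand": 0.3, "delta_pos": [0, -0.3, -3.9], "rotation": [0, 0, 0]}
  ]
}}

```text
time: 31.35
eef_pos: [0.58, -0.0704, 0.2683]
eef_rot: [3.14, 0.002, 3.026]
force: [1.0, 0.5, -0.2]
width: 0.065
finger_force: 0.0
```

Call:
{"fn": "play_rows", "kwargs": {
  "plan": [
    {"hand": 0.3, "delta_pos": [0.2, -0.8, 0], "rotation": [0, 0, 0]},
    {"hand": 0.3, "delta_pos": [0.4, -1.6, 0], "rotation": [0, 0, 0]},
    {"hand": 0.3, "delta_pos": [0.8, -2.4, 0], "rotation": [0, 0, 0]},
    {"hand": 0.3, "delta_pos": [1.2, -3, 0], "rotation": [0, 0, 0]},
    {"hand": 0.3, "delta_pos": [1.4, -3.2, 0], "rotation": [0, 0, 0]}
  ]
}}

```text
time: 31.85
eef_pos: [0.4885, -0.226, 0.2657]
eef_rot: [-3.141, -0.001, 3.019]
force: [-0.0, -0.3, 0.3]
width: 0.0649
finger_force: 0.0
```

Call:
{"fn": "play_rows", "kwargs": {
  "plan": [
    {"hand": 0.3, "delta_pos": [0.3, -0.7, 0], "rotation": [0, 0, 0.7]},
    {"hand": 0.3, "delta_pos": [0.6, -1.3, 0.5], "rotation": [0, 0, 1.5]},
    {"hand": 0.3, "delta_pos": [0.9, -1.75, 1], "rotation": [0, 0, 2.3]},
    {"hand": 0.3, "delta_pos": [0.9, -1.75, 1.6], "rotation": [0, 0, 2.9]},
    {"hand": 0.3, "delta_pos": [0.9, -1.75, 2.1], "rotation": [0, 0, 2.9]}
  ]
}}

```text
time: 32.35
eef_pos: [0.4359, -0.3043, 0.1595]
eef_rot: [-3.142, -0.0, 2.615]
force: [-0.6, 0.4, -0.1]
width: 0.0652
finger_force: 0.0
```

Call:
{"fn": "play_rows", "kwargs": {
  "plan": [
    {"hand": 0.3, "delta_pos": [0, 0, 0], "rotation": [0, 0, 0]},
    {"hand": 0.3, "delta_pos": [0, 0, 0], "rotation": [0, 0, 0]},
    {"hand": 0.3, "delta_pos": [0, 0, 0], "rotation": [0, 0, 0]}
  ]
}}

```text
time: 32.65
eef_pos: [0.437, -0.3044, 0.1618]
eef_rot: [3.141, 0.002, 2.619]
force: [0.7, 0.5, 0.1]
width: 0.0652
finger_force: 0.0
```

```bash
python3 pick.py w12
```

```text
32.7 [ 0.437  -0.3045  0.1619] [3.1413 0.0021 2.6193] 1.7524642326988147
px [268.3 153.2] c [ 384.1 -320. ] [42.8 15.4] psi 150.0
delta_pos [ 0.766 -0.797  2.327] rot [0.002 0.015 0.004]
```

Call:
{"fn": "play_rows", "kwargs": {
  "plan": [
    {"hand": 0.3, "delta_pos": [0.4, -0.4, 0.2], "rotation": [0, 0, 0]},
    {"hand": 0.3, "delta_pos": [0.77, -0.8, 0.5], "rotation": [0, 0, 0]},
    {"hand": 0.3, "delta_pos": [0.77, -0.8, 0.8], "rotation": [0, 0, 0]},
    {"hand": 0.3, "delta_pos": [0.77, -0.8, 0.8], "rotation": [0, 0, 0]},
    {"hand": 0.3, "delta_pos": [0.77, -0.8, 0.8], "rotation": [0, 0, 0]}
  ]
}}

```text
time: 33.2
eef_pos: [0.3836, -0.32, 0.1215]
eef_rot: [3.141, 0.001, 2.619]
force: [0.7, 0.3, -0.2]
width: 0.0649
finger_force: 0.0
```

```bash
python3 pick.py w13
```

```text
33.25 [ 0.3839 -0.32    0.1216] [3.1415 0.0018 2.6194] 1.8541137746719845
px [320.8 217.9] c [ 384.3 -319.9] [42.5 15.7] psi 148.4
delta_pos [-0.005  0.006  1.522] rot [0.001 0.013 0.204]
```

View pics/w13.png

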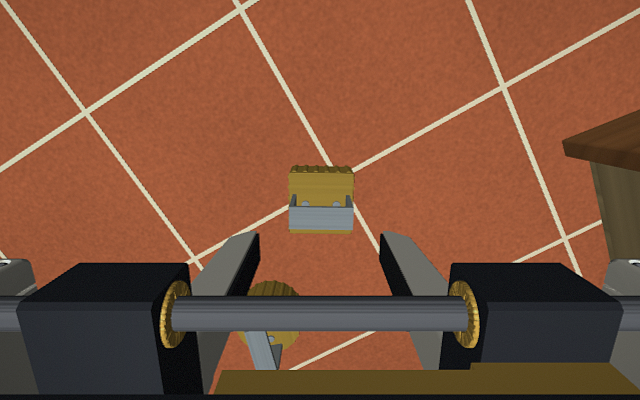

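D, the square, is between the fingers at (321,205), knocked about 5 cm from where it stood; round A is behind at (270,300). I'll grasp D.

Call:
{"fn": "play_rows", "kwargs": {
  "plan": [
    {"hand": 0.3, "delta_pos": [0, 0, 0.5], "rotation": [0, 0, 0.1]},
    {"hand": 0.3, "delta_pos": [0, 0, 1], "rotation": [0, 0, 0.1]},
    {"hand": 0.3, "delta_pos": [0, 0, 1.3], "rotation": [0, 0, 0.1]},
    {"hand": 0.3, "delta_pos": [0, 0, 1.5], "rotation": [0, 0, 0.1]},
    {"hand": 0.3, "delta_pos": [0, 0, 1.5], "rotation": [0, 0, 0.1]}
  ]
}}

```text
time: 33.75
eef_pos: [0.3832, -0.3196, 0.0452]
eef_rot: [3.141, -0.001, 2.605]
force: [-0.2, 0.2, -0.0]
width: 0.0651
finger_force: 0.0
```

Call:
{"fn": "play_rows", "kwargs": {
  "plan": [
    {"hand": 0.5, "delta_pos": [0, 0, 0], "rotation": [0, 0, 0]},
    {"hand": 0.7, "delta_pos": [0, 0, 0], "rotation": [0, 0, 0]},
    {"hand": 0.7, "delta_pos": [0, 0, 0], "rotation": [0, 0, 0]},
    {"hand": 0.7, "delta_pos": [0, 0, 0], "rotation": [0, 0, 0]},
    {"hand": 0.7, "delta_pos": [0, 0, 0], "rotation": [0, 0, 0]}
  ]
}}

```text
time: 34.25
eef_pos: [0.3832, -0.3199, 0.0464]
eef_rot: [3.141, 0.001, 2.605]
force: [0.0, 1.4, 6.6]
width: 0.0437
finger_force: 30.0
```

Call:
{"fn": "play_rows", "kwargs": {
  "plan": [
    {"hand": 0.7, "delta_pos": [0, 0, 0], "rotation": [0, 0, 0]},
    {"hand": 0.7, "delta_pos": [0, 0, -0.9], "rotation": [0, 0, 0]},
    {"hand": 0.7, "delta_pos": [0, 0, -1.8], "rotation": [0, 0, 0]},
    {"hand": 0.7, "delta_pos": [0, 0, -2.8], "rotation": [0, 0, 0]},
    {"hand": 0.7, "delta_pos": [0, 0, -3.8], "rotation": [0, 0, 0]}
  ]
}}

```text
time: 34.75
eef_pos: [0.3821, -0.3195, 0.2376]
eef_rot: [-3.142, -0.001, 2.604]
force: [0.7, 0.3, -1.4]
width: 0.044
finger_force: 30.0
```

```bash
python3 -c "
from h import *
s=robot.state();print(s['eef_pos'],s['width'],s['finger_force'],s['force'])
go([.60,0.02,.26],np.pi-.119)"
```

```text
[ 0.3821 -0.3195  0.2376] 0.043950189636340675 30.000060461461544 [ 0.6593  0.3358 -1.3902]
delta_pos [-0.27   8.063 -0.45 ] rot [ 0.    -0.005 -2.995]
```

Call:
{"fn": "play_rows", "kwargs": {
  "plan": [
    {"hand": 0.7, "delta_pos": [0, 0.7, -0.4], "rotation": [0, 0, 0]},
    {"hand": 0.7, "delta_pos": [0, 1.5, -0.45], "rotation": [0, 0, 0]},
    {"hand": 0.7, "delta_pos": [0, 2.4, -0.45], "rotation": [0, 0, 0]},
    {"hand": 0.7, "delta_pos": [-0.1, 3.3, -0.45], "rotation": [0, 0, 0]},
    {"hand": 0.7, "delta_pos": [-0.1, 4.1, -0.45], "rotation": [0, 0, 0]}
  ]
}}

```text
time: 35.25
eef_pos: [0.4929, -0.1442, 0.2585]
eef_rot: [3.141, 0.001, 2.605]
force: [0.1, -0.4, -1.1]
width: 0.0438
finger_force: 30.0
```

Call:
{"fn": "play_rows", "kwargs": {
  "plan": [
    {"hand": 0.7, "delta_pos": [0, 0.8, 0], "rotation": [0, 0, -0.8]},
    {"hand": 0.7, "delta_pos": [-0.1, 1.7, 0], "rotation": [0, 0, -1.6]},
    {"hand": 0.7, "delta_pos": [-0.1, 2.6, 0], "rotation": [0, 0, -2.4]},
    {"hand": 0.7, "delta_pos": [-0.17, 3.4, 0], "rotation": [0, 0, -3]},
    {"hand": 0.7, "delta_pos": [-0.17, 3.96, 0], "rotation": [0, 0, -3]}
  ]
}}

```text
time: 35.75
eef_pos: [0.6015, 0.0224, 0.258]
eef_rot: [3.141, 0.0, 3.028]
force: [0.1, -0.9, -1.4]
width: 0.0441
finger_force: 30.0
```

Call:
{"fn": "play_rows", "kwargs": {
  "plan": [
    {"hand": 0.7, "delta_pos": [0, 0, 0], "rotation": [0, 0, 0]},
    {"hand": 0.7, "delta_pos": [0, 0, 0], "rotation": [0, 0, 0]},
    {"hand": 0.7, "delta_pos": [0, 0, 0], "rotation": [0, 0, 0]}
  ]
}}

```text
time: 36.05
eef_pos: [0.5997, 0.0183, 0.2581]
eef_rot: [-3.141, -0.001, 3.022]
force: [-0.0, -0.4, -2.2]
width: 0.0438
finger_force: 30.0
```

```bash
python3 look.py w14 s0; python3 -c "
from h import *
im=cv2.imread('pics/w14.png');c=robot.get_calibration('wrist');Tt=tool();T=Tt@c['T_tool_cam']
strap(im,c,T,Tt,.089,(130,60,520,200))
print({k:proj(c,T,[*v,.089]).round(0).tolist() for k,v in PRED.items()})"
```

```text
36.1 [0.5998 0.0182 0.2582] [-3.1409 -0.0004  3.0218] 0.04392285338422031 29.999840520322323
['r0', 's0'] th -0.1192 t [0.5578 0.0371] res mm [[0.1, 0.6], [-0.1, -0.6]]
{'r0': [0.5101, -0.0499], 's0': [0.5211, 0.0415], 'r1': [0.532, 0.1328], 's1': [0.5836, -0.0587], 'r2': [0.5945, 0.0327], 's2': [0.6055, 0.124]}
delta_pos [1.618 0.277 3.734] rot [-0.005 -0.003 -0.004]
TCP [599.8117  18.1797]
px [319.4172 272.4478] [  33   18   94   30 2807] rect mm [599.7  17.5] [43.1 14.8] 83.1
px [432.4129  95.9806] [280  28  46  17 775] rect mm [531.  132.5] [42.9 14.4] 83.1
px [242.0981 173.972 ] [ 91 107  43  15 642] rect mm [582.9 -58.4] [42.6 14.2] 83.1
px [332.  174.5] [181 107  43  16 688] rect mm [594.2  30.8] [42.2 15.3] 83.1
px [423.8359 174.9609] [273 108  43  15 640] rect mm [605.7 121.8] [42.6 14.3] 83.1
{'r0': [[236.0, 95.0]], 's0': [[335.0, 94.0]], 'r1': [[433.0, 94.0]], 's1': [[241.0, 172.0]], 'r2': [[334.0, 172.0]], 's2': [[426.0, 172.0]]}
```

Call:
{"fn": "play_rows", "kwargs": {
  "plan": [
    {"hand": 0.7, "delta_pos": [0.7, 0.1, 0], "rotation": [0, 0, 0]},
    {"hand": 0.7, "delta_pos": [1.63, 0.25, 0.5], "rotation": [0, 0, 0]},
    {"hand": 0.7, "delta_pos": [1.63, 0.25, 1.4], "rotation": [0, 0, 0]},
    {"hand": 0.7, "delta_pos": [1.63, 0.25, 2.3], "rotation": [0, 0, 0]},
    {"hand": 0.7, "delta_pos": [1.63, 0.25, 3.1], "rotation": [0, 0, 0]}
  ]
}}

```text
time: 36.6
eef_pos: [0.5206, 0.0406, 0.1024]
eef_rot: [3.141, 0.001, 3.022]
force: [1.3, 0.0, -1.7]
width: 0.0438
finger_force: 30.0
```

Call:
{"fn": "play_rows", "kwargs": {
  "plan": [
    {"hand": 0.7, "delta_pos": [0, 0, 0], "rotation": [0, 0, 0]},
    {"hand": 0.7, "delta_pos": [0, 0, 0], "rotation": [0, 0, 0]},
    {"hand": 0.7, "delta_pos": [0, 0, 0], "rotation": [0, 0, 0]}
  ]
}}

```text
time: 36.9
eef_pos: [0.5222, 0.0412, 0.1051]
eef_rot: [3.141, 0.003, 3.022]
force: [-0.1, -0.2, -1.4]
width: 0.0435
finger_force: 30.0
```

Call:
{"fn": "play_rows", "kwargs": {
  "plan": [
    {"hand": 0.7, "delta_pos": [0, 0.01, 0.1], "rotation": [0, 0, 0]},
    {"hand": 0.7, "delta_pos": [0, 0.01, 0.2], "rotation": [0, 0, 0]},
    {"hand": 0.7, "delta_pos": [0, 0.01, 0.28], "rotation": [0, 0, 0]},
    {"hand": 0.7, "delta_pos": [0, 0.01, 0.34], "rotation": [0, 0, 0]},
    {"hand": 0.7, "delta_pos": [0, 0.01, 0.4], "rotation": [0, 0, 0]}
  ]
}}

```text
time: 37.4
eef_pos: [0.5211, 0.0421, 0.0829]
eef_rot: [-3.142, -0.0, 3.024]
force: [-0.1, 1.2, -1.9]
width: 0.0436
finger_force: 30.0
```

Call:
{"fn": "play_rows", "kwargs": {
  "plan": [
    {"hand": 0.7, "delta_pos": [0, 0, 0.06], "rotation": [0, 0, 0]},
    {"hand": 0.7, "delta_pos": [0, 0, 0.12], "rotation": [0, 0, 0]},
    {"hand": 0.7, "delta_pos": [0, 0, 0.18], "rotation": [0, 0, 0]},
    {"hand": 0.7, "delta_pos": [0, 0, 0.22], "rotation": [0, 0, 0]},
    {"hand": 0.7, "delta_pos": [0, 0, 0.22], "rotation": [0, 0, 0]}
  ]
}}

```text
time: 37.9
eef_pos: [0.5217, 0.042, 0.0724]
eef_rot: [3.141, 0.001, 3.023]
force: [0.7, 0.2, 1.6]
width: 0.044
finger_force: 30.0
```

Call:
{"fn": "play_rows", "kwargs": {
  "plan": [
    {"hand": 0.7, "delta_pos": [0, 0, 0.02], "rotation": [0, 0, 0]},
    {"hand": 0.5, "delta_pos": [0, 0, 0.02], "rotation": [0, 0, 0]},
    {"hand": 0.3, "delta_pos": [0, 0, 0.02], "rotation": [0, 0, 0]},
    {"hand": 0.3, "delta_pos": [0, 0, 0.02], "rotation": [0, 0, 0]},
    {"hand": 0.3, "delta_pos": [0, 0, 0.02], "rotation": [0, 0, 0]}
  ]
}}

```text
time: 38.4
eef_pos: [0.521, 0.0421, 0.071]
eef_rot: [-3.141, -0.0, 3.024]
force: [-0.3, -0.0, 0.2]
width: 0.0635
finger_force: 0.0
```

Call:
{"fn": "play_rows", "kwargs": {
  "plan": [
    {"hand": 0.3, "delta_pos": [0, 0, -0.5], "rotation": [0, 0, 0]},
    {"hand": 0.3, "delta_pos": [0, 0, -1.4], "rotation": [0, 0, 0]},
    {"hand": 0.3, "delta_pos": [0, 0, -2.3], "rotation": [0, 0, 0]},
    {"hand": 0.3, "delta_pos": [0, 0, -3.2], "rotation": [0, 0, 0]},
    {"hand": 0.3, "delta_pos": [0, -0.3, -3.9], "rotation": [0, 0, 0]}
  ]
}}

```text
time: 38.9
eef_pos: [0.5197, 0.0287, 0.2687]
eef_rot: [3.14, 0.002, 3.026]
force: [1.1, 0.0, -1.0]
width: 0.0654
finger_force: 0.0
```

Call:
{"fn": "play_rows", "kwargs": {
  "plan": [
    {"hand": 0.3, "delta_pos": [0, -0.8, 0], "rotation": [0, 0, 0]},
    {"hand": 0.3, "delta_pos": [0, -1.7, 0], "rotation": [0, 0, 0]},
    {"hand": 0.3, "delta_pos": [0.1, -2.6, 0], "rotation": [0, 0, 0]},
    {"hand": 0.3, "delta_pos": [0.1, -3.5, 0], "rotation": [0, 0, 0]},
    {"hand": 0.3, "delta_pos": [0.1, -4.4, 0], "rotation": [0, 0, 0]}
  ]
}}

```text
time: 39.4
eef_pos: [0.4878, -0.1922, 0.2662]
eef_rot: [3.141, 0.0, 3.024]
force: [1.7, 0.4, -0.7]
width: 0.065
finger_force: 0.0
```

Call:
{"fn": "play_rows", "kwargs": {
  "plan": [
    {"hand": 0.3, "delta_pos": [0, -0.9, 0], "rotation": [0, 0, 0.8]},
    {"hand": 0.3, "delta_pos": [0, -1.8, 0], "rotation": [0, 0, 1.7]},
    {"hand": 0.3, "delta_pos": [0.1, -2.7, 0], "rotation": [0, 0, 2.6]},
    {"hand": 0.3, "delta_pos": [0.1, -3.6, 0], "rotation": [0, 0, 3.5]},
    {"hand": 0.3, "delta_pos": [0.1, -4.54, 0], "rotation": [0, 0, 4.4]}
  ]
}}

```text
time: 39.9
eef_pos: [0.4562, -0.4169, 0.2661]
eef_rot: [3.141, -0.0, 2.404]
force: [-0.5, -0.7, -0.0]
width: 0.0648
finger_force: 0.0
```

Call:
{"fn": "play_rows", "kwargs": {
  "plan": [
    {"hand": 0.3, "delta_pos": [0, 0, 0], "rotation": [0, 0, 0.9]},
    {"hand": 0.3, "delta_pos": [0, 0, 0], "rotation": [0, 0, 1.8]},
    {"hand": 0.3, "delta_pos": [0, 0, 0], "rotation": [0, 0, 2.7]},
    {"hand": 0.3, "delta_pos": [0, 0, 0], "rotation": [0, 0, 3.6]},
    {"hand": 0.3, "delta_pos": [0, 0, 0], "rotation": [0, 0, 4.5]}
  ]
}}

```text
time: 40.4
eef_pos: [0.4566, -0.4153, 0.2658]
eef_rot: [-3.141, -0.001, 1.776]
force: [-0.1, 0.6, -0.2]
width: 0.0648
finger_force: 0.0
```

Call:
{"fn": "play_rows", "kwargs": {
  "plan": [
    {"hand": 0.3, "delta_pos": [0, 0, 0.5], "rotation": [0, 0, 0.9]},
    {"hand": 0.3, "delta_pos": [0, 0, 1], "rotation": [0, 0, 1.8]},
    {"hand": 0.3, "delta_pos": [0, 0, 1.5], "rotation": [0, 0, 2.7]},
    {"hand": 0.3, "delta_pos": [0, 0, 2], "rotation": [0, 0, 3.6]},
    {"hand": 0.3, "delta_pos": [0, 0, 2.2], "rotation": [0, 0, 3.76]}
  ]
}}

```text
time: 40.9
eef_pos: [0.4562, -0.4143, 0.1537]
eef_rot: [-3.138, -0.001, 1.254]
force: [-0.4, 0.5, 1.3]
width: 0.0653
finger_force: 0.0
```

Call:
{"fn": "play_rows", "kwargs": {
  "plan": [
    {"hand": 0.3, "delta_pos": [0, 0, 0], "rotation": [0, 0, 0]},
    {"hand": 0.3, "delta_pos": [0, 0, 0], "rotation": [0, 0, 0]},
    {"hand": 0.3, "delta_pos": [0, 0, 0], "rotation": [0, 0, 0]}
  ]
}}

```text
time: 41.2
eef_pos: [0.4571, -0.4162, 0.1574]
eef_rot: [3.14, 0.0, 1.257]
force: [-0.3, -0.3, 0.6]
width: 0.0649
finger_force: 0.0
```

```bash
python3 pick.py w15
```

```text
41.25 [ 0.4571 -0.416   0.1574] [3.1396 0.0003 1.257 ] 0.8590547101182193
px [319.7 200.3] c [ 457.7 -415.6] [15.5 41.9] psi 72.0
delta_pos [0.012 0.003 2.238] rot [0.014 0.002 0.004]
```

Call:
{"fn": "play_rows", "kwargs": {
  "plan": [
    {"hand": 0.3, "delta_pos": [0.01, 0, 0.6], "rotation": [0, 0, 0]},
    {"hand": 0.3, "delta_pos": [0.01, 0, 1.2], "rotation": [0, 0, 0]},
    {"hand": 0.3, "delta_pos": [0.01, 0, 1.7], "rotation": [0, 0, 0]},
    {"hand": 0.3, "delta_pos": [0.01, 0, 2.05], "rotation": [0, 0, 0]},
    {"hand": 0.3, "delta_pos": [0.01, 0, 2.22], "rotation": [0, 0, 0]}
  ]
}}

```text
time: 41.75
eef_pos: [0.4569, -0.415, 0.0445]
eef_rot: [-3.141, -0.0, 1.256]
force: [-0.7, -0.3, -0.3]
width: 0.0651
finger_force: 0.0
```

Call:
{"fn": "play_rows", "kwargs": {
  "plan": [
    {"hand": 0.3, "delta_pos": [0, 0, 0], "rotation": [0, 0, 0]},
    {"hand": 0.5, "delta_pos": [0, 0, 0], "rotation": [0, 0, 0]},
    {"hand": 0.7, "delta_pos": [0, 0, 0], "rotation": [0, 0, 0]},
    {"hand": 0.7, "delta_pos": [0, 0, 0], "rotation": [0, 0, 0]},
    {"hand": 0.7, "delta_pos": [0, 0, 0], "rotation": [0, 0, 0]}
  ]
}}

```text
time: 42.25
eef_pos: [0.4574, -0.4153, 0.046]
eef_rot: [3.14, 0.0, 1.256]
force: [0.5, 0.3, 5.8]
width: 0.0439
finger_force: 30.0
```

Call:
{"fn": "play_rows", "kwargs": {
  "plan": [
    {"hand": 0.7, "delta_pos": [0, 0, 0], "rotation": [0, 0, 0]},
    {"hand": 0.7, "delta_pos": [0, 0, 0], "rotation": [0, 0, 0]}
  ]
}}

```text
time: 42.45
eef_pos: [0.4574, -0.4153, 0.046]
eef_rot: [3.14, 0.0, 1.256]
force: [-0.5, 0.9, 6.7]
width: 0.0441
finger_force: 30.0
```

Call:
{"fn": "play_rows", "kwargs": {
  "plan": [
    {"hand": 0.7, "delta_pos": [0, 0, -0.5], "rotation": [0, 0, 0]},
    {"hand": 0.7, "delta_pos": [0, 0, -1.4], "rotation": [0, 0, 0]},
    {"hand": 0.7, "delta_pos": [0, 0, -2.4], "rotation": [0, 0, 0]},
    {"hand": 0.7, "delta_pos": [0, 0, -3.4], "rotation": [0, 0, 0]},
    {"hand": 0.7, "delta_pos": [0, 0, -4.3], "rotation": [0, 0, 0]}
  ]
}}

```text
time: 42.95
eef_pos: [0.4565, -0.4149, 0.2625]
eef_rot: [3.141, 0.0, 1.256]
force: [1.5, -0.4, -1.6]
width: 0.0439
finger_force: 30.0
```

Call:
{"fn": "play_rows", "kwargs": {
  "plan": [
    {"hand": 0.7, "delta_pos": [0, 0, 0], "rotation": [0, 0, -0.9]},
    {"hand": 0.7, "delta_pos": [0, 0, 0], "rotation": [0, 0, -1.8]},
    {"hand": 0.7, "delta_pos": [0, 0, 0], "rotation": [0, 0, -2.7]},
    {"hand": 0.7, "delta_pos": [0, 0, 0], "rotation": [0, 0, -3.6]},
    {"hand": 0.7, "delta_pos": [0, 0, 0], "rotation": [0, 0, -4.5]}
  ]
}}

```text
time: 43.45
eef_pos: [0.4567, -0.4147, 0.2602]
eef_rot: [-3.142, -0.0, 1.889]
force: [-1.0, -0.3, -1.5]
width: 0.044
finger_force: 30.0
```

Call:
{"fn": "play_rows", "kwargs": {
  "plan": [
    {"hand": 0.7, "delta_pos": [0, 0, 0], "rotation": [0, 0, -0.9]},
    {"hand": 0.7, "delta_pos": [0, 0, 0], "rotation": [0, 0, -1.8]},
    {"hand": 0.7, "delta_pos": [0, 0, 0], "rotation": [0, 0, -2.7]},
    {"hand": 0.7, "delta_pos": [0, 0, 0], "rotation": [0, 0, -3.6]},
    {"hand": 0.7, "delta_pos": [0, 0, 0], "rotation": [0, 0, -4.5]}
  ]
}}

```text
time: 43.95
eef_pos: [0.4566, -0.4148, 0.2601]
eef_rot: [-3.142, -0.0, 2.518]
force: [-0.2, -0.1, -1.5]
width: 0.0438
finger_force: 30.0
```

```bash
python3 -c "
from h import *
s=robot.state();print(s['eef_pos'],s['width'],s['finger_force'],s['force'])
go([.60,0.0,.26],np.pi-.119)"
```

```text
[ 0.4566 -0.4148  0.2601] 0.04381151301378518 29.996116161346436 [-0.1669 -0.1423 -1.4945]
delta_pos [2.52  8.408 0.003] rot [ 0.001 -0.003 -3.617]
```

Call:
{"fn": "play_rows", "kwargs": {
  "plan": [
    {"hand": 0.7, "delta_pos": [0.2, 0.7, 0], "rotation": [0, 0, 0]},
    {"hand": 0.7, "delta_pos": [0.5, 1.6, 0], "rotation": [0, 0, 0]},
    {"hand": 0.7, "delta_pos": [0.8, 2.5, 0], "rotation": [0, 0, 0]},
    {"hand": 0.7, "delta_pos": [1.0, 3.4, 0], "rotation": [0, 0, 0]},
    {"hand": 0.7, "delta_pos": [1.3, 4.3, 0], "rotation": [0, 0, 0]}
  ]
}}

```text
time: 44.45
eef_pos: [0.5313, -0.2014, 0.2603]
eef_rot: [3.142, 0.0, 2.512]
force: [1.2, 0.1, -1.5]
width: 0.0437
finger_force: 30.0
```

Call:
{"fn": "play_rows", "kwargs": {
  "plan": [
    {"hand": 0.7, "delta_pos": [0.2, 0.9, 0], "rotation": [0, 0, -0.8]},
    {"hand": 0.7, "delta_pos": [0.5, 1.8, 0], "rotation": [0, 0, -1.7]},
    {"hand": 0.7, "delta_pos": [0.8, 2.6, 0], "rotation": [0, 0, -2.5]},
    {"hand": 0.7, "delta_pos": [1.1, 3.4, 0], "rotation": [0, 0, -3.3]},
    {"hand": 0.7, "delta_pos": [1.22, 4.1, 0], "rotation": [0, 0, -3.62]}
  ]
}}

```text
time: 44.95
eef_pos: [0.6017, 0.0015, 0.2602]
eef_rot: [3.141, -0.001, 3.024]
force: [0.7, 0.2, -1.1]
width: 0.0442
finger_force: 30.0
```

Call:
{"fn": "play_rows", "kwargs": {
  "plan": [
    {"hand": 0.7, "delta_pos": [0, 0, 0], "rotation": [0, 0, 0]},
    {"hand": 0.7, "delta_pos": [0, 0, 0], "rotation": [0, 0, 0]},
    {"hand": 0.7, "delta_pos": [0, 0, 0], "rotation": [0, 0, 0]}
  ]
}}

```text
time: 45.25
eef_pos: [0.6016, -0.0027, 0.2601]
eef_rot: [-3.141, -0.0, 3.016]
force: [0.2, 0.1, -1.9]
width: 0.0438
finger_force: 30.0
```

Run:
```python
from h import *
im,c,T=grab('wrist','w16');Tt=tool();s=robot.state();print(s['time'],s['eef_pos'],s['eef_rot'],s['finger_force'])
p,u,a=grid(im,c,T);print(u,a,p)
strap(im,c,T,Tt,Tt[2,3]+.0175,(240,240,400,300));strap(im,c,T,Tt,.089,(130,60,540,200))
```

```text
45.3 [ 0.6016 -0.0029  0.2601] [-3.1409 -0.0003  3.0156] 29.998489022254944
[[267.9099  96.0726]] [2164] [[ 0.5115 -0.0496]]
px [319.4521 269.9856] [  33   15   94   31 2911] rect mm [600.4  -3.4] [43.2 15.2] 82.8
px [453.5632  91.5211] [301  23  46  18 783] rect mm [531.9 132.5] [43.  15.2] 82.8
px [355.5281  94.7385] [203  26  46  18 784] rect mm [523.1  40.8] [42.6 15.3] 83.4
px [263.2515 170.8659] [112 103  43  16 656] rect mm [583.7 -58.3] [42.7 15.3] 82.8
px [352.5 171. ] [202 104  42  15 630] rect mm [595.5  30.8] [41.4 14.2] 82.8
px [443.9016 170.9766] [293 104  43  15 640] rect mm [607.  121.5] [42.9 14.2] 82.8
```

Call:
{"fn": "play_rows", "kwargs": {
  "plan": [
    {"hand": 0.7, "delta_pos": [0.7, -0.5, 0], "rotation": [0, 0, 0]},
    {"hand": 0.7, "delta_pos": [1.67, -1.18, 0.5], "rotation": [0, 0, 0]},
    {"hand": 0.7, "delta_pos": [1.67, -1.18, 1.4], "rotation": [0, 0, 0]},
    {"hand": 0.7, "delta_pos": [1.67, -1.18, 2.3], "rotation": [0, 0, 0]},
    {"hand": 0.7, "delta_pos": [1.67, -1.18, 3.1], "rotation": [0, 0, 0]}
  ]
}}

```text
time: 45.8
eef_pos: [0.5112, -0.0513, 0.1042]
eef_rot: [-3.141, 0.001, 3.015]
force: [1.4, 0.1, -1.5]
width: 0.0441
finger_force: 30.0
```

Call:
{"fn": "play_rows", "kwargs": {
  "plan": [
    {"hand": 0.7, "delta_pos": [0, 0, 0], "rotation": [0, 0, 0]},
    {"hand": 0.7, "delta_pos": [0, 0, 0], "rotation": [0, 0, 0]},
    {"hand": 0.7, "delta_pos": [0, 0, 0], "rotation": [0, 0, 0]}
  ]
}}

```text
time: 46.1
eef_pos: [0.5131, -0.0502, 0.107]
eef_rot: [3.141, 0.003, 3.017]
force: [-0.3, -0.3, -1.3]
width: 0.0439
finger_force: 30.0
```

Good. I'll go down to 0.072 (0.035 m, or 0.70 units).

Call:
{"fn": "play_rows", "kwargs": {
  "plan": [
    {"hand": 0.7, "delta_pos": [0, 0, 0.1], "rotation": [0, 0, 0]},
    {"hand": 0.7, "delta_pos": [0, 0, 0.2], "rotation": [0, 0, 0]},
    {"hand": 0.7, "delta_pos": [0, 0, 0.3], "rotation": [0, 0, 0]},
    {"hand": 0.7, "delta_pos": [0, 0, 0.37], "rotation": [0, 0, 0]},
    {"hand": 0.7, "delta_pos": [0, 0, 0.44], "rotation": [0, 0, 0]}
  ]
}}

```text
time: 46.6
eef_pos: [0.512, -0.0495, 0.0829]
eef_rot: [-3.142, -0.0, 3.018]
force: [0.1, 0.1, -0.6]
width: 0.0438
finger_force: 30.0
```

Call:
{"fn": "play_rows", "kwargs": {
  "plan": [
    {"hand": 0.7, "delta_pos": [0, 0, 0.06], "rotation": [0, 0, 0]},
    {"hand": 0.7, "delta_pos": [0, 0, 0.12], "rotation": [0, 0, 0]},
    {"hand": 0.7, "delta_pos": [0, 0, 0.18], "rotation": [0, 0, 0]},
    {"hand": 0.7, "delta_pos": [0, 0, 0.22], "rotation": [0, 0, 0]},
    {"hand": 0.7, "delta_pos": [0, 0, 0.22], "rotation": [0, 0, 0]}
  ]
}}

```text
time: 47.1
eef_pos: [0.5122, -0.0496, 0.0721]
eef_rot: [3.142, 0.0, 3.018]
force: [-0.2, -0.0, -1.5]
width: 0.0436
finger_force: 30.0
```

Call:
{"fn": "play_rows", "kwargs": {
  "plan": [
    {"hand": 0.7, "delta_pos": [0, 0, 0.02], "rotation": [0, 0, 0]},
    {"hand": 0.5, "delta_pos": [0, 0, 0.02], "rotation": [0, 0, 0]},
    {"hand": 0.3, "delta_pos": [0, 0, 0.02], "rotation": [0, 0, 0]},
    {"hand": 0.3, "delta_pos": [0, 0, 0.02], "rotation": [0, 0, 0]},
    {"hand": 0.3, "delta_pos": [0, 0, 0.02], "rotation": [0, 0, 0]}
  ]
}}

```text
time: 47.6
eef_pos: [0.512, -0.0495, 0.0711]
eef_rot: [-3.142, -0.0, 3.018]
force: [0.0, 0.5, 0.1]
width: 0.0635
finger_force: 0.0
```

Call:
{"fn": "play_rows", "kwargs": {
  "plan": [
    {"hand": 0.3, "delta_pos": [0, 0, -0.5], "rotation": [0, 0, 0]},
    {"hand": 0.3, "delta_pos": [0, 0, -1.4], "rotation": [0, 0, 0]},
    {"hand": 0.3, "delta_pos": [0, 0, -2.3], "rotation": [0, 0, 0]},
    {"hand": 0.3, "delta_pos": [-0.6, 0.7, -3.2], "rotation": [0, 0, 0]},
    {"hand": 0.3, "delta_pos": [-1.2, 1.5, -3.9], "rotation": [0, 0, 0]}
  ]
}}

```text
time: 48.1
eef_pos: [0.5668, 0.0023, 0.2538]
eef_rot: [-3.142, 0.002, 3.015]
force: [1.4, 0.1, -1.6]
width: 0.0653
finger_force: 0.0
```

Call:
{"fn": "play_rows", "kwargs": {
  "plan": [
    {"hand": 0.3, "delta_pos": [-0.6, 0, 0], "rotation": [0, 0, 0]},
    {"hand": 0.3, "delta_pos": [-1, 0, -0.3], "rotation": [0, 0, 0]},
    {"hand": 0.3, "delta_pos": [-1, 0, -0.5], "rotation": [0, 0, 0]},
    {"hand": 0.3, "delta_pos": [-1, 0, -0.5], "rotation": [0, 0, 0]},
    {"hand": 0.3, "delta_pos": [-1, 0, -0.5], "rotation": [0, 0, 0]}
  ]
}}

```text
time: 48.6
eef_pos: [0.615, -0.0032, 0.2756]
eef_rot: [-3.142, -0.001, 3.018]
force: [-0.2, 0.4, -0.8]
width: 0.0649
finger_force: 0.0
```

Run:
```python
from h import *
im,c,T=grab('wrist','w17');Tt=tool();s=robot.state();print(s['time'],s['eef_pos'],s['eef_rot'],s['finger_force'])
strap(im,c,T,Tt,.089,(130,30,540,230))
S=robot.read_camera('side')
o=np.vstack([cv2.resize(im[0:250,100:540],(704,400)),cv2.resize(S[150:250,250:426],(352,200)).repeat(1,0) if 0 else np.hstack([cv2.resize(S[150:250,250:426],(352,200)),np.zeros((200,352,3),np.uint8)])])
cv2.imwrite('pics/c17.png',o)
```

```text
48.65 [ 0.6149 -0.0032  0.2754] [-3.1415 -0.0014  3.0178] 0.0
px [447.4711  78.9919] [296  41  44  17 743] rect mm [532.7 132.4] [43.  14.7] 82.9
px [259.186  81.186] [108  43  44  17 731] rect mm [511.7 -50.1] [42.7 14.8] 82.9
px [353.2811  81.9216] [202  44  44  17 740] rect mm [524.   41.1] [42.3 14.8] 82.9
px [263.6971 155.9567] [113 119  42  15 624] rect mm [584.8 -58.4] [42.7 14.6] 82.9
px [350.1724 156.069 ] [200 119  41  15 609] rect mm [595.9  30.6] [41.8 14.6] 82.9
px [438.4339 156.9919] [288 120  42  15 620] rect mm [608.3 121.4] [42.9 14.6] 82.9
```

View pics/c17.png

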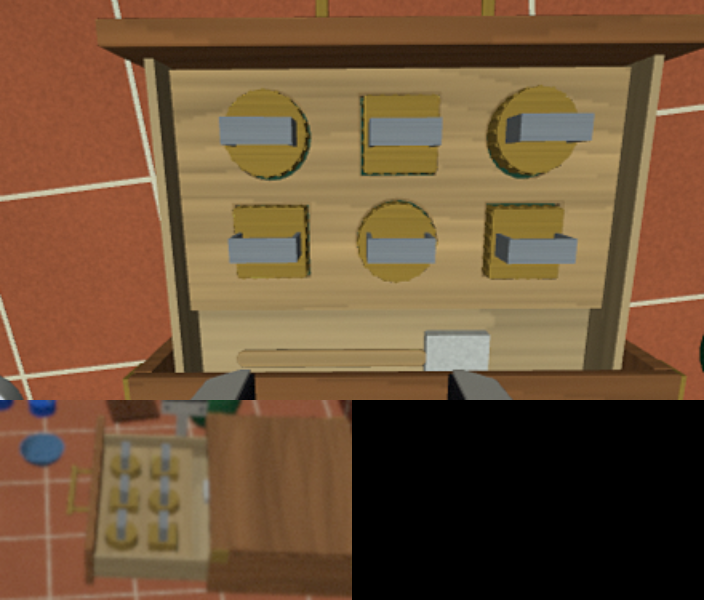

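All six cutters sit in matching recesses, and their straps show equal sizes at z=0.089. The drawer panel's top edge runs along crop row ~18, with the handle posts at (321,8) and (488,8). I'll measure the front face so I can push there, above the bar.

Run:
```python
from h import *
c=robot.get_calibration('wrist');Tt=tool();T=Tt@c['T_tool_cam']
k=.625
print('posts',ray(c,T,[(100+321*k,6),(100+488*k,6)],.067))
print('panel top outer edge',ray(c,T,[(100+100*k,24*k),(100+321*k,17*k),(100+488*k,17*k)],.1))
print('panel top inner edge',ray(c,T,[(100+300*k,45*k)],.1))
th=-.119;R=np.array([[np.cos(th),-np.sin(th)],[np.sin(th),np.cos(th)]])
ct=robot.get_calibration('top')
P=ray(c,T,[(100+321*k,17*k),(100+488*k,17*k)],.1)[:,:2].mean(0);print('face mid',P)
go([*(P+R@[-.035,0]),.27],np.pi+th)
```

```text
posts [[ 0.446  -0.0013  0.067 ]
 [ 0.4587  0.1005  0.067 ]]
panel top outer edge [[ 0.4464 -0.125   0.1   ]
 [ 0.4583 -0.0012  0.1   ]
 [ 0.4699  0.0917  0.1   ]]
panel top inner edge [[ 0.471  -0.0151  0.1   ]]
face mid [0.4641 0.0452]
delta_pos [3.814 0.584 0.114] rot [-0.001 -0.01  -0.034]
```

Call:
{"fn": "play_rows", "kwargs": {
  "plan": [
    {"hand": 0.6, "delta_pos": [0.9, 0.2, 0], "rotation": [0, 0, 0]},
    {"hand": 1, "delta_pos": [1.8, 0.4, 0], "rotation": [0, 0, 0]},
    {"hand": 1, "delta_pos": [2.7, 0.57, 0], "rotation": [0, 0, 0]},
    {"hand": 1, "delta_pos": [3.5, 0.57, 0.2], "rotation": [0, 0, 0]},
    {"hand": 1, "delta_pos": [3.7, 0.57, 0.2], "rotation": [0, 0, 0]}
  ]
}}

```text
time: 49.2
eef_pos: [0.4307, 0.048, 0.2649]
eef_rot: [-3.141, -0.004, 3.02]
force: [0.5, 0.3, 0.6]
width: 0.0298
finger_force: 0.0
```

Call:
{"fn": "play_rows", "kwargs": {
  "plan": [
    {"hand": 1, "delta_pos": [0, 0, 0.6], "rotation": [0, 0, 0]},
    {"hand": 1, "delta_pos": [0, 0, 1.4], "rotation": [0, 0, 0]},
    {"hand": 1, "delta_pos": [0, 0, 2.2], "rotation": [0, 0, 0]},
    {"hand": 1, "delta_pos": [0, 0, 2.8], "rotation": [0, 0, 0]},
    {"hand": 1, "delta_pos": [0, 0, 2.8], "rotation": [0, 0, 0]}
  ]
}}

```text
time: 49.7
eef_pos: [0.4346, 0.0475, 0.1232]
eef_rot: [-3.139, -0.005, 3.018]
force: [0.3, 0.1, 0.7]
width: 0.0002
finger_force: 0.0
```

```bash
python3 -c "
from h import *
s=robot.state();print(s['eef_pos'],s['eef_rot'],s['width'],s['force'],s['joint_positions'])
go([.437,.049,.092],np.pi-.119)"
```

```text
[0.4346 0.0475 0.1232] [-3.1394 -0.0055  3.0177] 0.00018608291592026477 [0.2683 0.0619 0.7144] [-0.3192  0.4532  0.1103  2.3408 -0.1369  0.359   1.3555]
delta_pos [-0.047  0.038  0.624] rot [-0.016 -0.039 -0.035]
```

Call:
{"fn": "play_rows", "kwargs": {
  "plan": [
    {"hand": 1, "delta_pos": [0, 0.02, 0.3], "rotation": [0, 0, -0.03]},
    {"hand": 1, "delta_pos": [0, 0.02, 0.62], "rotation": [0, 0, -0.03]},
    {"hand": 1, "delta_pos": [0, 0.02, 0.62], "rotation": [0, 0, -0.03]},
    {"hand": 1, "delta_pos": [-0.1, 0.02, 0.62], "rotation": [0, 0, -0.03]},
    {"hand": 1, "delta_pos": [-0.2, 0.02, 0.62], "rotation": [0, 0, -0.03]}
  ]
}}

```text
time: 50.2
eef_pos: [0.4473, 0.0477, 0.0962]
eef_rot: [3.141, 0.002, 3.022]
force: [0.2, -0.8, -0.1]
width: 0.0006
finger_force: 0.0
```

Call:
{"fn": "play_rows", "kwargs": {
  "plan": [
    {"hand": 1, "delta_pos": [-0.1, 0, 0], "rotation": [0, 0, 0]},
    {"hand": 1, "delta_pos": [-0.2, 0, 0], "rotation": [0, 0, 0]},
    {"hand": 1, "delta_pos": [-0.35, 0, 0], "rotation": [0, 0, 0]},
    {"hand": 1, "delta_pos": [-0.5, 0, 0], "rotation": [0, 0, 0]},
    {"hand": 1, "delta_pos": [-0.65, 0, 0], "rotation": [0, 0, 0]}
  ]
}}

```text
time: 50.7
eef_pos: [0.4792, 0.0438, 0.095]
eef_rot: [-3.142, 0.0, 3.022]
force: [-1.5, 0.2, 0.6]
width: 0.0005
finger_force: 0.9
```

Call:
{"fn": "play_rows", "kwargs": {
  "plan": [
    {"hand": 1, "delta_pos": [-0.15, 0, 0], "rotation": [0, 0, 0]},
    {"hand": 1, "delta_pos": [-0.3, 0, 0], "rotation": [0, 0, 0]},
    {"hand": 1, "delta_pos": [-0.45, 0, 0], "rotation": [0, 0, 0]},
    {"hand": 1, "delta_pos": [-0.6, 0, 0], "rotation": [0, 0, 0]},
    {"hand": 1, "delta_pos": [-0.75, 0, 0], "rotation": [0, 0, 0]}
  ]
}}

```text
time: 51.2
eef_pos: [0.5163, 0.0393, 0.0949]
eef_rot: [-3.142, -0.0, 3.022]
force: [-1.7, 0.1, 0.9]
width: 0.0
finger_force: 1.0
```

```bash
python3 -c "
from h import *
s=robot.state();print(s['eef_pos'],s['eef_rot'],s['force'])"
```

```text
[0.5163 0.0393 0.0949] [-3.1416 -0.      3.0221] [-1.6671  0.1367  0.8579]
```

Call:
{"fn": "play_rows", "kwargs": {
  "plan": [
    {"hand": 1, "delta_pos": [-0.15, 0, 0.02], "rotation": [0, 0, 0]},
    {"hand": 1, "delta_pos": [-0.3, 0, 0.04], "rotation": [0, 0, 0]},
    {"hand": 1, "delta_pos": [-0.45, 0, 0.04], "rotation": [0, 0, 0]},
    {"hand": 1, "delta_pos": [-0.6, 0, 0.04], "rotation": [0, 0, 0]},
    {"hand": 1, "delta_pos": [-0.75, 0, 0.04], "rotation": [0, 0, 0]}
  ]
}}

```text
time: 51.7
eef_pos: [0.5534, 0.0348, 0.0928]
eef_rot: [-3.141, -0.0, 3.022]
force: [-1.3, 0.2, -1.7]
width: 0.0004
finger_force: 1.0
```

Call:
{"fn": "play_rows", "kwargs": {
  "plan": [
    {"hand": 1, "delta_pos": [-0.15, 0, 0], "rotation": [0, 0, 0]},
    {"hand": 1, "delta_pos": [-0.3, 0, 0], "rotation": [0, 0, 0]},
    {"hand": 1, "delta_pos": [-0.45, 0, 0], "rotation": [0, 0, 0]},
    {"hand": 1, "delta_pos": [-0.6, 0, 0], "rotation": [0, 0, 0]},
    {"hand": 1, "delta_pos": [-0.7, 0, 0], "rotation": [0, 0, 0]}
  ]
}}

```text
time: 52.2
eef_pos: [0.5889, 0.0306, 0.0931]
eef_rot: [3.141, 0.001, 3.022]
force: [-2.0, 1.1, -0.4]
width: 0.0008
finger_force: 1.0
```

Call:
{"fn": "play_rows", "kwargs": {
  "plan": [
    {"hand": 1, "delta_pos": [-0.1, 0, 0], "rotation": [0, 0, 0]},
    {"hand": 1, "delta_pos": [-0.2, 0, 0], "rotation": [0, 0, 0]},
    {"hand": 1, "delta_pos": [-0.3, 0, 0], "rotation": [0, 0, 0]},
    {"hand": 1, "delta_pos": [-0.36, 0, 0], "rotation": [0, 0, 0]},
    {"hand": 1, "delta_pos": [-0.42, 0, 0], "rotation": [0, 0, 0]}
  ]
}}

```text
time: 52.7
eef_pos: [0.6089, 0.0282, 0.0931]
eef_rot: [3.142, 0.0, 3.022]
force: [-2.1, 0.1, 0.9]
width: 0.0009
finger_force: 0.9
```

Now slower, about 3 mm per row.

Call:
{"fn": "play_rows", "kwargs": {
  "plan": [
    {"hand": 1, "delta_pos": [-0.06, 0, 0], "rotation": [0, 0, 0]},
    {"hand": 1, "delta_pos": [-0.12, 0, 0], "rotation": [0, 0, 0]},
    {"hand": 1, "delta_pos": [-0.18, 0, 0], "rotation": [0, 0, 0]},
    {"hand": 1, "delta_pos": [-0.22, 0, 0], "rotation": [0, 0, 0]},
    {"hand": 1, "delta_pos": [-0.26, 0, 0], "rotation": [0, 0, 0]}
  ]
}}

```text
time: 53.2
eef_pos: [0.6216, 0.0267, 0.093]
eef_rot: [-3.142, -0.0, 3.022]
force: [-3.0, 0.3, 0.9]
width: 0.0003
finger_force: 0.8
```

Call:
{"fn": "play_rows", "kwargs": {
  "plan": [
    {"hand": 1, "delta_pos": [-0.04, 0, 0], "rotation": [0, 0, 0]},
    {"hand": 1, "delta_pos": [-0.08, 0, 0], "rotation": [0, 0, 0]},
    {"hand": 1, "delta_pos": [-0.12, 0, 0], "rotation": [0, 0, 0]},
    {"hand": 1, "delta_pos": [-0.16, 0, 0], "rotation": [0, 0, 0]},
    {"hand": 1, "delta_pos": [-0.2, 0, 0], "rotation": [0, 0, 0]}
  ]
}}

```text
time: 53.7
eef_pos: [0.6316, 0.0255, 0.093]
eef_rot: [-3.142, 0.0, 3.022]
force: [-2.5, 1.0, 1.7]
width: 0.0006
finger_force: 0.8
```

Call:
{"fn": "play_rows", "kwargs": {
  "plan": [
    {"hand": 1, "delta_pos": [-0.03, 0, 0], "rotation": [0, 0, 0]},
    {"hand": 1, "delta_pos": [-0.06, 0, 0], "rotation": [0, 0, 0]},
    {"hand": 1, "delta_pos": [-0.09, 0, 0], "rotation": [0, 0, 0]},
    {"hand": 1, "delta_pos": [-0.12, 0, 0], "rotation": [0, 0, 0]},
    {"hand": 1, "delta_pos": [-0.14, 0, 0], "rotation": [0, 0, 0]}
  ]
}}

```text
time: 54.2
eef_pos: [0.6349, 0.025, 0.0928]
eef_rot: [-3.141, -0.007, 3.022]
force: [-13.7, 1.8, 11.8]
width: 0.0002
finger_force: 6.9
```

Call:
{"fn": "play_rows", "kwargs": {
  "plan": [
    {"hand": 1, "delta_pos": [-0.02, 0, 0], "rotation": [0, 0, 0]},
    {"hand": 1, "delta_pos": [-0.04, 0, 0], "rotation": [0, 0, 0]},
    {"hand": 1, "delta_pos": [-0.06, 0, 0], "rotation": [0, 0, 0]},
    {"hand": 1, "delta_pos": [-0.08, 0, 0], "rotation": [0, 0, 0]},
    {"hand": 1, "delta_pos": [-0.1, 0, 0], "rotation": [0, 0, 0]}
  ]
}}

```text
time: 54.7
eef_pos: [0.6403, 0.0244, 0.0927]
eef_rot: [-3.141, -0.006, 3.022]
force: [-9.8, 1.6, 7.1]
width: 0.0005
finger_force: 5.5
```

Call:
{"fn": "play_rows", "kwargs": {
  "plan": [
    {"hand": 1, "delta_pos": [-0.02, 0, 0], "rotation": [0, 0, 0]},
    {"hand": 1, "delta_pos": [-0.04, 0, 0], "rotation": [0, 0, 0]},
    {"hand": 1, "delta_pos": [-0.06, 0, 0], "rotation": [0, 0, 0]},
    {"hand": 1, "delta_pos": [-0.08, 0, 0], "rotation": [0, 0, 0]},
    {"hand": 1, "delta_pos": [-0.1, 0, 0], "rotation": [0, 0, 0]}
  ]
}}

```text
time: 55.2
eef_pos: [0.6478, 0.0235, 0.0928]
eef_rot: [-3.141, -0.001, 3.022]
force: [-2.4, 1.0, -1.4]
width: 0.0003
finger_force: 1.4
```

Call:
{"fn": "play_rows", "kwargs": {
  "plan": [
    {"hand": 1, "delta_pos": [-0.02, 0, 0], "rotation": [0, 0, 0]},
    {"hand": 1, "delta_pos": [-0.04, 0, 0], "rotation": [0, 0, 0]},
    {"hand": 1, "delta_pos": [-0.06, 0, 0], "rotation": [0, 0, 0]}
  ]
}}

```text
time: 55.5
eef_pos: [0.6502, 0.0232, 0.0929]
eef_rot: [-3.141, -0.002, 3.022]
force: [-8.6, 2.1, 4.9]
width: 0.0005
finger_force: 4.3
```

Call:
{"fn": "play_rows", "kwargs": {
  "plan": [
    {"hand": 1, "delta_pos": [-0.02, 0, 0], "rotation": [0, 0, 0]},
    {"hand": 1, "delta_pos": [-0.04, 0, 0], "rotation": [0, 0, 0]},
    {"hand": 1, "delta_pos": [-0.04, 0, 0], "rotation": [0, 0, 0]}
  ]
}}

```text
time: 55.8
eef_pos: [0.6502, 0.0232, 0.0929]
eef_rot: [-3.141, -0.006, 3.022]
force: [-11.4, 1.3, 9.2]
width: 0.0009
finger_force: 6.2
```

Call:
{"fn": "play_rows", "kwargs": {
  "plan": [
    {"hand": 1, "delta_pos": [0.1, 0, 0], "rotation": [0, 0, 0]},
    {"hand": 1, "delta_pos": [0.4, 0, -0.3], "rotation": [0, 0, 0]},
    {"hand": 1, "delta_pos": [0.8, 0, -1.2], "rotation": [0, 0, 0]},
    {"hand": 1, "delta_pos": [1.2, 0, -2.2], "rotation": [0, 0, 0]},
    {"hand": 1, "delta_pos": [1.6, 0, -3.2], "rotation": [0, 0, 0]}
  ]
}}

```text
time: 56.3
eef_pos: [0.5768, 0.0319, 0.2476]
eef_rot: [3.142, 0.002, 3.022]
force: [0.8, -0.6, -0.0]
width: 0.0003
finger_force: 0.0
```

Call:
{"fn": "play_rows", "kwargs": {
  "plan": [
    {"hand": 1, "delta_pos": [0.5, -0.7, -0.2], "rotation": [0, 0, 0]},
    {"hand": 1, "delta_pos": [0.5, -1.6, -0.5], "rotation": [0, 0, 0]},
    {"hand": 1, "delta_pos": [0.5, -2.5, -0.5], "rotation": [0, 0, 0]},
    {"hand": 1, "delta_pos": [0.5, -3.3, -0.5], "rotation": [0, 0, 0]},
    {"hand": 1, "delta_pos": [0.5, -4, -0.5], "rotation": [0, 0, 0]}
  ]
}}

```text
time: 56.8
eef_pos: [0.5284, -0.1663, 0.2718]
eef_rot: [-3.141, 0.004, 3.021]
force: [-0.1, -0.2, 0.2]
width: 0.0005
finger_force: 0.0
```

Call:
{"fn": "play_rows", "kwargs": {
  "plan": [
    {"hand": 1, "delta_pos": [0, 0, 0], "rotation": [0, 0, 0]},
    {"hand": 1, "delta_pos": [0, 0, 0], "rotation": [0, 0, 0]},
    {"hand": 1, "delta_pos": [0, 0, 0], "rotation": [0, 0, 0]}
  ]
}}

```text
time: 57.1
eef_pos: [0.5287, -0.1626, 0.271]
eef_rot: [3.141, 0.001, 3.023]
force: [0.0, 0.8, -0.6]
width: 0.0004
finger_force: 0.0
```

```bash
python3 -c "
from h import *
t=robot.read_camera('top');s=robot.read_camera('side')
print(robot.state()['time'],robot.state()['force'])
cv2.imwrite('pics/f.png',np.vstack([np.hstack([cv2.resize(t[70:260,120:453],(700,400))]),np.hstack([cv2.resize(s[80:280,200:480],(280,200)),cv2.resize(s[130:230,260:440],(360,200)),np.zeros((200,60,3),np.uint8)])]))"
```

```text
57.2 [ 0.0645  0.2337 -0.2208]
```

View pics/f.png

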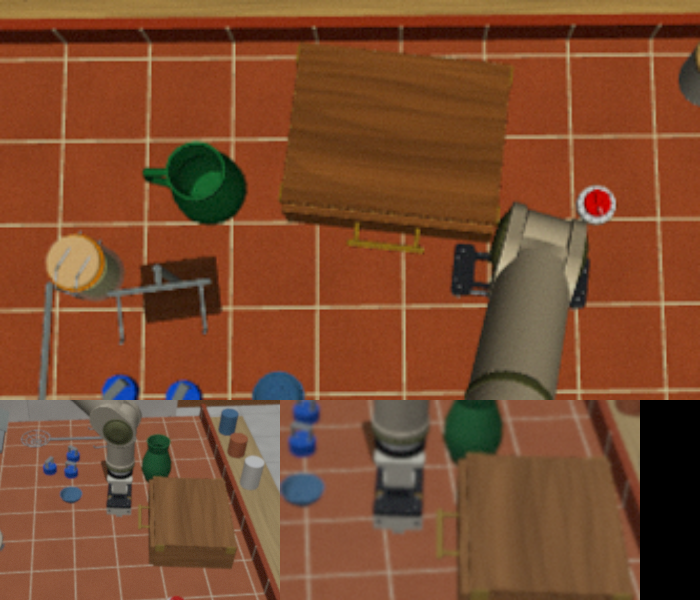

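The drawer is home: its front is flush with the chest at crop (390,230), and only the handle sticks out, at (388,245). The stand, jug, jar, bowl and blue look-alikes are all where they started, so I'll hand in.

```bash
python3 -c "
from workcell import robot
print(robot.hand_in())"
```

```text
the job is handed in; nothing more can be done
None
```

All six cutters are seated in recesses of their own outline, the drawer is pushed home and held by its catch, and the job was handed in at about 57 s; the hand-in call returned no verdict.

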